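# Brush off the gauge bed and check the terminal strips' height

### The arm

A 6-joint arm with a two-finger parallel gripper is mounted at the origin on the work surface. World frame = base frame: x ahead of the robot, y to its left, z up, the work surface at z = 0. Lengths are in m, angles in degrees, forces in N, time in s.
With the tool pointing down it reaches from about 0.3 to 0.75 m from the base axis. Payload 8.5 kg.
Tool frame: the origin (TCP) lies midway between the tips of the shut fingers; the grasp point (between the pads) lies grasp_offset behind it (grasp_offset is the distance from the TCP to the grasp point, in m); z points along the fingers, y is the line along which they close (so a half turn about z gives the same grasp; the last joint's range is limited). The gripper opens to 85 mm and grips with 20 to 120 N. Pads are 22 mm wide; open, the fingers measure 114 mm over their backs; the gripper's body (76 mm by 85 mm) begins 54 mm behind the grasp point. The pads swing forward as they close: fully open they stand 13 mm farther back than shut.
Start: joints at [62.664, 21.807, 74.336, -0, 83.858, -12.336], TCP at [0.142, 0.531, 0.206] pointing down, gripper open.
Joint ranges: [-178.18, 178.18], [-50.72, 133.34], [12.68, 142.11], [-81.47, 261.47], [9.98, 163.14], [-165.26, 165.26]. Speed limits (degrees/s): [136.94, 136.94, 180, 180, 180, 180].

### API

Orientations are given as a 3x3 rotation matrix whose columns are the frame's x, y, z axes.
In Python, from rig import observe, get_image, camera_params, close_job, grasp_offset gives the robot as it stands.
- The arm moves only by the shell command python3 -m handwheel 'ROWS' [OPENING] [FORCE]. ROWS is JSON, a list of rows, each a list of 2 entries, a list of its own where there are three numbers: the shift along the tool's x, y, z as a fraction of full scale, then the turn, a rotation vector about the tool's x, y, z as a fraction of full scale. In form: [[[dx, dy, dz], [ax, ay, az]], ...]. A call has 1 to 10 rows; each row is the pose to reach, as a shift and turn from the pose commanded when the call began, along the tool's axes at that moment, turning the shorter way round; what a row does not reach only later rows make up. Full scale, the value 1, is 0.5 m for a shift and pi rad for a turn. A row lasts 1/10 s, in which the tool goes at most 50 mm and 8.59 degrees, less where a joint would pass 70% of its speed; a pose out of reach is approached as far as the arm can. A call with a number of a shift or a turn outside -1 to 1 is refused whole. A call with a gripper value outside its range is refused whole. OPENING is the opening, from 0 (shut) to 1 (fully open), set as the call begins (- or left out, the last holds). The fingers move at their own pace and stop on an object; FORCE is the grip in N (left out, the last holds). Time passes only in rows, so rows that repeat a pose let the fingers close. It gives the time, the measured TCP pose, the force, the opening and the grip force at its end, in the units of the state.
- observe(): the state, without advancing time (a new reading comes with each control period).
- get_image(name): name is "side" or "top" or "wrist"; returns (picture, depth): 400x640x3 uint8, red, green, blue; 400x640 float32, m along the optical axis (not along the pixel's ray), 0 where there is no reading.
- camera_params(name): a dict with "K" (3x3 intrinsics, pixels), "R" (3x3) and "t" (3): a world point X has camera coordinates R X + t. Camera axes: x right, y down, z forward; pixel columns grow to the right and rows downward; lengths in m; the calibration is good to about 2 mm. A picture is of the moment at which its call begins: read the wrist's pose just before it. camera_params takes no time and is no camera call; for the wrist camera it gives the pose at the moment of the call.
- close_job(): hands the job in; it is judged then, once.
The state is a dict: "time_s": time; "q": joint angles; "qvel": joint speeds; "joint_efforts": joint torques, N m; "position": TCP position; "tool_rot": TCP orientation; "ft_force": force on the tool from outside, world axes, zero at the start; "wrist_torque": the same for the moment, N m; "grip_width": finger opening in m; "gripper_force": force on a finger pad.
Only numpy, scipy, OpenCV 4.12 (cv2) and the standard library are available. Lean on these libraries where they do the work, as an engineer would, in place of code of your own. Each camera call takes 0.05 s, during which the arm holds its last target. There are 200 camera calls.

### The job

Pull the brush up out of its holder, sweep every plastic scrap off the gauge bed into the black catch tray beside it with the brush (do not handle scraps on the bed with the fingers), and stand the brush back in its holder. Then check the terminal strips, first the white one and then the black one: lay the strip flat on the bed with one end under the brass gauge foot, push the red thumb pad down until the foot rests on the strip, hold it there for a second to read the height, and let it spring back. After its check lay each strip flat on the green board, wholly within its edges, if it is no taller than 28 mm or so on the red board if it is taller, and leave the screwdriver, housing and screw bin where they are.

Things in the scene. Friction and masses are not known exactly. Their poses are not given: they have to be found in the camera images.
- gauge: Fixed height-gauge station. Origin on the bench under it; x points from the near end of the bed to the blue column, y left, z up. Aluminium bed: flat top 50 mm above the bench, x -120 to +100, y -60 to +85 mm. Dark lips on the near end (x -120 to -114, 8 mm high) and left side (y +79 to +85, 10 mm high); right edge (y -60) open. Column x +72 to +100, y -25 to +25, top at 150 mm.
- catch_tray (a point): Centre of the floor of the black catch tray fixed against the bed's open right side, 5 mm above the bench, at x -10, y -110 of the gauge. Inside 190 mm (gauge x) x 100 mm (gauge y, from y -60 to -160), rims 36 mm above the bench, so 14 mm below the bed.
- gauge_slide (a joint): Sprung vertical slide of the gauge: m travelled down from its upper stop (0, where the spring holds it), at most 0.065. With the foot resting on a part of height H on the bed it reads 0.070 - H: 0.046 on a 24 mm part, 0.038 on a 32 mm part. Pushing it down takes about 1 N at the top and 5 N at 0.046; it springs back up when let go.
- foot_tip (a point): Centre of the underside of the brass foot (16 mm disc), at x +28, y 0 of the gauge; when up, 70 mm above the bed (120 above the bench). It hangs under a steel arm 14 mm wide reaching from x +17 back to the slide carriage (x +53 to +71, y -16 to +16, 125 to 175 mm above the bench when up); all move down with the slide.
- thumb_pad (a point): Centre of the top of the red round thumb pad (30 mm across) on the slide, at x +62, y 0 of the gauge, 215 mm above the bench when up; press it straight down.
- holder: Fixed green upright brush holder, a rectangular pocket 68 mm (its x) x 30 mm (y) inside, 4 mm walls, 75 mm high, inner floor 4 mm above the bench, on an 84 x 56 mm foot plate 4 mm thick; origin on the bench under its middle.
- brush: Flat bench brush, 190 mm long, 70 g, standing head down in the holder. Origin at the centre of the underside of its bristles, z up along the handle. Stiff black bristles and steel ferrule together 56 mm wide (its x) x 18 mm thick (y), up to 60 mm from the bristle ends; wooden handle 20 mm (x) x 14 mm (y) from there to 190 mm.
- green_board: Fixed flat green sorting board for strips within the limit, 180 x 138 mm (x, y), wide enough for two strips side by side lengthwise along x, 4 mm thick, no rim; origin under its centre. It and the red board lie side by side on the robot's right and may change places.
- red_board: Fixed flat red sorting board for over-height strips, the same size as the green one; origin under its centre.
- screwdriver: Orange-handled screwdriver lying near the robot, a bystander; about 190 mm long.
- housing: White moulded housing 85 x 120 x 45 mm beyond the gauge, a bystander.
- screw_bin: Small dark green bin 100 x 120 x 40 mm with screws, right of the gauge, a bystander.
- white_low: White terminal strip 140 mm long (x) x 40 wide (y) x 24 tall, flat top with brass screw heads, about 80 g; origin at the centre of its underside; both ends alike. It is within the height limit of 28 mm. There is one white strip, low or tall. It starts flat on the bench left of the gauge, lengthwise roughly away from the robot.
- white_tall: White terminal strip 140 mm long (x) x 40 wide (y) x 32 tall, flat top with brass screw heads, about 80 g; origin at the centre of its underside; both ends alike. It is over the height limit of 28 mm. There is one white strip, low or tall. It starts flat on the bench left of the gauge, lengthwise roughly away from the robot.
- black_low: Black terminal strip 140 mm long (x) x 40 wide (y) x 24 tall, flat top with brass screw heads, about 80 g; origin at the centre of its underside; both ends alike. It is within the height limit of 28 mm. There is one black strip, low or tall. It starts flat on the bench left of the gauge, lengthwise roughly away from the robot.
- black_tall: Black terminal strip 140 mm long (x) x 40 wide (y) x 32 tall, flat top with brass screw heads, about 80 g; origin at the centre of its underside; both ends alike. It is over the height limit of 28 mm. There is one black strip, low or tall. It starts flat on the bench left of the gauge, lengthwise roughly away from the robot.
- scrap1: Orange plastic scrap, chunky piece 19 x 13 x 13 mm with a 6 mm raised end (19 mm tall there), 12 g; origin at the centre of its underside, turning with it. Three to five scraps lie on the near part of the bed, short of the gauge foot; the others are absent.
- scrap2: Yellow plastic scrap, chunky piece 19 x 13 x 13 mm, 12 g; origin at the centre of its underside, turning with it. Three to five scraps lie on the near part of the bed, short of the gauge foot; the others are absent.
- scrap3: Orange plastic scrap, chunky piece 19 x 13 x 13 mm with a 6 mm raised end (19 mm tall there), 12 g; origin at the centre of its underside, turning with it. Three to five scraps lie on the near part of the bed, short of the gauge foot; the others are absent.
- scrap4: Yellow plastic scrap, chunky piece 19 x 13 x 13 mm, 12 g; origin at the centre of its underside, turning with it. Three to five scraps lie on the near part of the bed, short of the gauge foot; the others are absent.
- scrap5: Orange plastic scrap, chunky piece 19 x 13 x 13 mm with a 6 mm raised end (19 mm tall there), 12 g; origin at the centre of its underside, turning with it. Three to five scraps lie on the near part of the bed, short of the gauge foot; the others are absent.
Not all that is in view belongs to the job. Leave any purple or turquoise look-alike of the black_low alone.

How it is judged:
By the outcome, as a careful person would: the job done as asked, in the order asked, and still so for the second after the job is handed in, with the robot touching nothing.
Of scrap1, scrap2, scrap3, scrap4, scrap5 only 3 to 5 are there at a start; the rules pass over those that are not, and their reading is None.
Of white_low, white_tall only 1 to 1 are there at a start; the rules pass over those that are not, and their reading is None.
Of black_low, black_tall only 1 to 1 are there at a start; the rules pass over those that are not, and their reading is None.
At some moment in a run one of white_low, white_tall, black_low, black_tall may be knocked a few centimetres aside while the robot is not near it.
It also fails if it takes over 210 s, if anything falls off the work surface, if the arm or the gripper's body presses on something with over 40 N, if the wrist force passes 120 N, or if a joint passes its speed limit or range.

## Working session

There is one attempt and no reset: what is moved stays moved. The work goes in short steps, Python scripts to look and compute and a shell command to move; the robot and the scene stay as the last step left them, time stands still between calls to the robot, and variables do not carry over. Pictures are saved under pics/ and viewed, at most 14 in all, crops included, and the job is handed in when it is done.

```bash
ls; mkdir -p pics; python3 - <<'E'
from rig import *
import cv2
o=observe();print({k:o[k] for k in('time_s','position','tool_rot','grip_width')});print(grasp_offset if not callable(grasp_offset) else grasp_offset())
for n in('top','side'):
    im,d=get_image(n);cv2.imwrite(f'pics/{n}0.png',im[:,:,::-1]);c=camera_params(n);print(n,c)
E
```

```text
pics
{'time_s': 0.0, 'position': array([0.14217203, 0.53096284, 0.20580943]), 'tool_rot': array([[-9.65942340e-01,  2.58756496e-01, -6.86758941e-04],
       [ 2.58757200e-01,  9.65941525e-01, -1.29658819e-03],
       [ 3.27868361e-04, -1.43013325e-03, -9.99998924e-01]]), 'grip_width': 0.08555107277042306}
0.0187
top {'K': array([[470.89250377,   0.        , 321.3311655 ],
       [  0.        , 470.89250377, 196.72849488],
       [  0.        ,   0.        ,   1.        ]]), 'R': array([[ 0.02818138, -0.99949113,  0.01494268],
       [-0.99889214, -0.02872179, -0.03727656],
       [ 0.03768677, -0.01387562, -0.99919326]]), 't': array([-0.04618767,  0.54879255,  1.36573388])}
side {'K': array([[362.78039738,   0.        , 314.70009355],
       [  0.        , 362.78039738, 198.58320998],
       [  0.        ,   0.        ,   1.        ]]), 'R': array([[-0.98512888, -0.17068305, -0.01970759],
       [-0.07444651,  0.52740366, -0.84634692],
       [ 0.15485093, -0.83229363, -0.53226733]]), 't': array([0.56232423, 0.17943893, 0.92206129])}
```

View pics/top0.png

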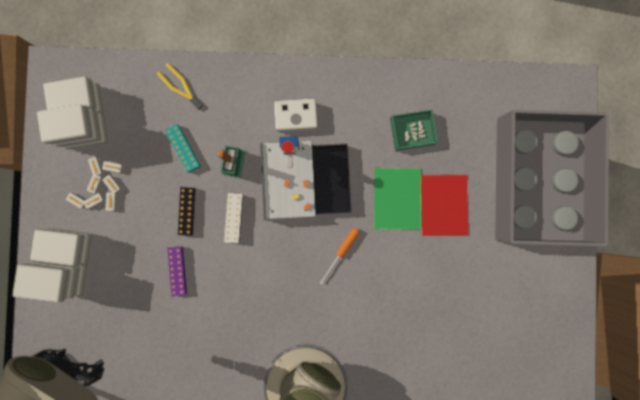

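View pics/side0.png

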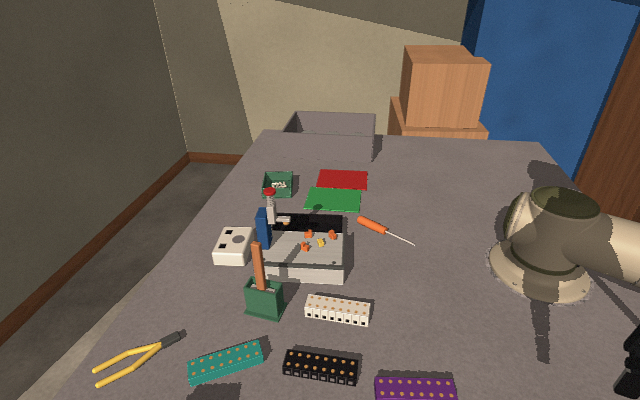

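The top view shows:
- **Holder and brush:** about (231,161).
- **White strip:** (233,218).
- **Black strip:** (187,211). Turquoise (182,148) and purple (177,272) are look-alikes.
- **Gauge bed:** (290,180), with four visible scraps at (288,184), (306,184), (295,197) and (307,207).
- **Catch tray:** (332,180).
- **Boards:** green (398,198) and red (445,205).

The side view agrees with this.

```bash
cat > h.py <<'E'
import numpy as np,cv2
from rig import *
class V:
    def __init__(s,n,save=None):
        s.c=camera_params(n);s.im,s.d=get_image(n);s.hsv=cv2.cvtColor(s.im,cv2.COLOR_RGB2HSV).astype(int)
        if save: cv2.imwrite('pics/'+save,s.im[:,:,::-1])
        v,u=np.mgrid[:400,:640]
        K=s.c['K'];s.r=np.stack([(u-K[0,2])/K[0,0],(v-K[1,2])/K[1,1],np.ones(u.shape)],-1)
        s.W=(s.r*s.d[...,None]-s.c['t'])@s.c['R']   # world points from depth
        s.C=-s.c['R'].T@s.c['t'];s.D=s.r@s.c['R']
    def onz(s,uv,z):  # cast pixels onto plane z
        uv=np.atleast_2d(uv).astype(float);K=s.c['K']
        d=np.c_[(uv[:,0]-K[0,2])/K[0,0],(uv[:,1]-K[1,2])/K[1,1],np.ones(len(uv))]@s.c['R']
        return s.C+d*((z-s.C[2])/d[:,2])[:,None]
    def proj(s,X):
        p=np.atleast_2d(X)@s.c['R'].T+s.c['t'];p=p@s.c['K'].T;return p[:,:2]/p[:,2:]
    def mask(s,h0,h1,smin=0,vmin=0,smax=255,vmax=255):
        h,a,b=s.hsv[...,0],s.hsv[...,1],s.hsv[...,2]
        hm=(h>=h0)&(h<=h1) if h0<=h1 else (h>=h0)|(h<=h1)
        return hm&(a>=smin)&(b>=vmin)&(a<=smax)&(b<=vmax)
    def blobs(s,m,amin=20,z=None,box=None):
        out=[]
        n,l,st,ce=cv2.connectedComponentsWithStats(m.astype(np.uint8))
        for i in range(1,n):
            if st[i,4]<amin: continue
            k=l==i
            zz=np.median(s.W[k&(s.d>0)][:,2]) if (k&(s.d>0)).any() else np.nan
            cs,_=cv2.findContours(k.astype(np.uint8),0,1)
            c=max(cs,key=len)[:,0]
            P=s.onz(c,zz if z is None else z)[:,:2].astype(np.float32)
            (cx,cy),(w,h),a=cv2.minAreaRect(P*1000)
            if w<h:w,h,a=h,w,a+90
            out.append((ce[i].round(),int(st[i,4]),'z%.3f'%zz,'c(%.1f %.1f) %.0fx%.0f ang%.1f'%(cx,cy,w,h,(a+90)%180-90)))
        return out
def show(n,b):
    for x in b: print(n,*x)
E
python3 - <<'E'
from h import *
t=V('top');W=t.W
show('green',t.blobs(t.mask(45,80,120,60),100))
show('red',t.blobs(t.mask(172,6,170,60),60))
show('or/ye',t.blobs(t.mask(5,32,150,130),8))
w=(W[...,0]>.2)&(W[...,0]<.7)&(W[...,1]>-.1)&(W[...,1]<.45)
show('tall',t.blobs(w&(W[...,2]>.012),60))
show('bed',t.blobs(w&(abs(W[...,2]-.05)<.008),300))
E
```

```text
green [397. 198.] 2638 z0.002 c(551.9 -253.7) 174x133 ang0.1
red [287. 146.] 74 z0.212 c(666.1 61.0) 23x21 ang46.6
red [444. 205.] 2652 z0.002 c(536.5 -394.2) 171x133 ang1.6
or/ye [177.  83.] 220 z0.012 c(871.5 402.2) 117x46 ang46.6
or/ye [421. 186.] 21 z0.002 c(590.4 -324.0) 59x0 ang1.2
or/ye [286. 183.] 15 z0.062 c(583.7 69.2) 11x8 ang1.7
or/ye [305. 183.] 12 z0.064 c(585.1 17.2) 11x6 ang1.7
or/ye [295. 196.] 8 z0.061 c(547.9 45.7) 8x6 ang-88.3
or/ye [306. 206.] 12 z0.063 c(519.3 11.0) 8x8 ang1.6
or/ye [347. 242.] 226 z0.022 c(420.3 -109.0) 90x22 ang-33.1
tall [288. 180.] 4131 z0.049 c(603.7 25.8) 234x232 ang4.6
tall [185. 155.] 463 z0.022 c(662.3 367.1) 106x42 ang30.9
tall [230. 159.] 523 z0.064 c(645.6 234.7) 80x65 ang-8.7
tall [186. 211.] 711 z0.022 c(497.8 359.0) 139x44 ang-0.5
tall [233. 217.] 729 z0.030 c(483.9 220.4) 142x43 ang-2.5
tall [341. 251.] 84 z0.020 c(398.5 -89.1) 57x21 ang-5.6
tall [176. 271.] 733 z0.022 c(325.0 379.5) 140x44 ang6.7
bed [287. 182.] 3333 z0.048 c(592.9 68.2) 219x146 ang4.5
```

```bash
cat >> h.py <<'E'
from scipy.spatial.transform import Rotation as Ro
def Rdown(yaw):  # tool y axis at yaw (deg) from world +y ; z down
    return Ro.from_euler('z',yaw,degrees=True).as_matrix()@np.diag([-1.,1,-1])
def plan(*T,frm=None):
    o=observe();p,R=np.array(o['position']),np.array(o['tool_rot'])
    if frm is not None: p,R=np.array(frm[:3]),Rdown(frm[3])
    for x,y,z,yaw in T:
        s=R.T@(np.array([x,y,z])-p)/.5;r=Ro.from_matrix(R.T@Rdown(yaw)).as_rotvec()/np.pi
        print('->',(x,y,z,yaw),'[[%.4f,%.4f,%.4f],[%.4f,%.4f,%.4f]]'%(*s,*r))
E
python3 - <<'E'
from h import *
c=camera_params('wrist');o=observe();R=o['tool_rot']
print('cam in tool',R.T@(-c['R'].T@c['t']-o['position']),'\naxes',(c['R']@R).round(3),c['K'][0])
plan((.46,.27,.45,0),(.46,.27,.45,180))
E
```

```text
cam in tool [ 0.06638332  0.00061674 -0.16660682] 
axes [[-0.001  1.     0.   ]
 [-0.964 -0.    -0.265]
 [-0.265 -0.     0.964]] [307.67469704   0.         323.01554501]
-> (0.46, 0.27, 0.45, 0) [[-0.7489,-0.3403,-0.4878],[-0.0003,-0.0001,-0.0833]]
-> (0.46, 0.27, 0.45, 180) [[-0.7489,-0.3403,-0.4878],[-0.0002,0.0005,0.9167]]
```

```bash
python3 -m handwheel '[[[-0.66,-0.47,-0.25],[0,0,-0.0833]],[[-0.66,-0.47,-0.25],[0,0,-0.0833]],[[-0.66,-0.47,-0.25],[0,0,-0.0833]],[[-0.66,-0.47,-0.25],[0,0,-0.0833]],[[-0.66,-0.47,-0.25],[0,0,-0.0833]],[[-0.66,-0.47,-0.25],[0,0,-0.0833]],[[-0.66,-0.47,-0.25],[0,0,-0.0833]],[[-0.66,-0.47,-0.25],[0,0,-0.0833]],[[-0.66,-0.47,-0.25],[0,0,-0.0833]],[[-0.66,-0.47,-0.25],[0,0,-0.0833]]]'
python3 -m handwheel '[[[0,0,0],[0,0,0]],[[0,0,0],[0,0,0]]]'
python3 - <<'E'
from h import *
w=V('wrist','w1.png');W=w.W
show('or/ye',w.blobs(w.mask(5,32,150,130),15))
show('red',w.blobs(w.mask(172,6,170,60),60))
m=(W[...,0]>.2)&(W[...,0]<.75)&(W[...,1]>-.1)&(W[...,1]<.45)
show('tall',w.blobs(m&(W[...,2]>.012)&(W[...,2]<.3),60))
show('bed',w.blobs(m&(abs(W[...,2]-.05)<.006),300))
show('brush',w.blobs(m&(abs(W[...,1]-.235)<.06)&(W[...,2]>.1)&(W[...,2]<.22),30))
show('holder rim',w.blobs(m&(abs(W[...,1]-.235)<.07)&(abs(W[...,2]-.075)<.006),30))
E
```

```text
time_s: 1.15
position: [0.4023, 0.2167, 0.3318]
tool_rot: [[-1.0, 0.004, 0.001], [0.004, 1.0, -0.0], [-0.001, -0.0, -1.0]]
ft_force: [-0.5, 0.2, 0.1]
grip_width: 0.0859
gripper_force: 0.0
time_s: 1.35
position: [0.3995, 0.2195, 0.331]
tool_rot: [[-1.0, -0.001, -0.001], [-0.001, 1.0, -0.0], [0.001, -0.0, -1.0]]
ft_force: [-0.5, -0.4, -0.1]
grip_width: 0.0855
gripper_force: 0.0
or/ye [116. 166.] 949 z0.023 c(419.7 -104.0) 99x26 ang-31.7
or/ye [188. 236.] 113 z0.063 c(520.3 13.5) 27x10 ang-46.3
or/ye [233. 271.] 16 z0.063 c(580.1 77.7) 13x3 ang-20.6
red [  7. 253.] 794 z0.004 c(564.4 -325.9) 133x36 ang-15.5
tall [432. 101.] 2846 z0.023 c(326.2 380.7) 140x43 ang7.3
tall [130. 137.] 680 z0.017 c(361.8 -71.0) 145x25 ang-30.6
tall [326. 204.] 2145 z0.031 c(482.4 223.6) 143x40 ang-2.4
tall [409. 211.] 2115 z0.023 c(498.0 360.3) 141x43 ang-0.9
tall [237. 261.] 9307 z0.049 c(605.7 34.5) 258x231 ang4.6
tall [331. 302.] 1526 z0.064 c(638.2 232.0) 117x44 ang-7.9
tall [408. 303.] 1277 z0.023 c(669.5 373.2) 124x40 ang30.0
bed [246. 238.] 393 z0.050 c(557.2 115.5) 262x124 ang38.9
bed [238. 267.] 6079 z0.049 c(598.1 65.8) 212x136 ang4.7
brush [332. 326.] 145 z0.114 c(641.4 233.0) 26x15 ang0.2
holder rim [330. 308.] 349 z0.074 c(645.4 231.8) 80x38 ang-7.8
holder rim [331. 310.] 44 z0.075 c(643.2 230.6) 21x13 ang-52.0
```

View pics/w1.png

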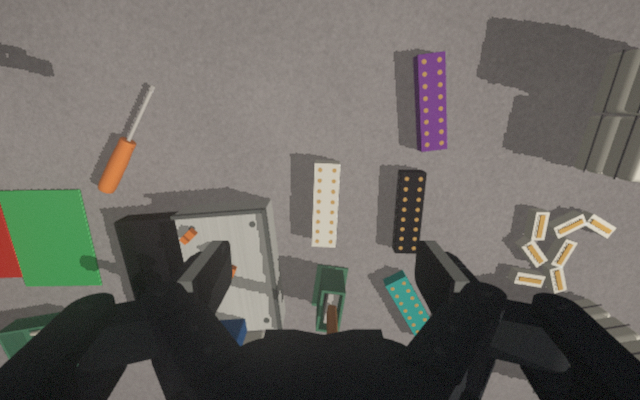

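The wrist view shows the white strip (326,204), black strip (409,211), holder (331,300) with the brush handle, and the bed. Purple (431,100) and turquoise (408,303) are the decoys. The black one is the only black-bodied strip and starts left of the gauge. Next I measure the brush handle and bed more closely.

```bash
python3 - <<'E'
from h import *
t=V('top');s=V('side');
for n,v in(('top',t),('side',s)):
    W=v.W;m=(abs(W[...,0]-.645)<.06)&(abs(W[...,1]-.232)<.06)&(v.d>0)
    for a,b in((.09,.11),(.11,.13),(.13,.15),(.15,.17),(.17,.185),(.185,.21)):
        k=m&(W[...,2]>a)&(W[...,2]<b); P=W[k]
        if len(P)>2: print(n,a,len(P),np.median(P,0).round(4),P.min(0).round(4),P.max(0).round(4))
show('holder rim top',t.blobs((abs(t.W[...,0]-.645)<.06)&(abs(t.W[...,1]-.232)<.06)&(abs(t.W[...,2]-.075)<.02),30,z=.075))
im=cv2.resize(s.im[220:330,225:345],None,fx=5,fy=5,interpolation=cv2.INTER_CUBIC);cv2.imwrite('pics/br.png',im[:,:,::-1])
plan((.64,.232,.22,-8))
E
```

```text
top 0.09 11 [0.6472 0.225  0.0998] [0.6377 0.2235 0.0908] [0.6551 0.2298 0.1091]
top 0.11 14 [0.6439 0.2259 0.1208] [0.6378 0.2238 0.1106] [0.6552 0.2344 0.129 ]
top 0.13 13 [0.6422 0.2256 0.1401] [0.6374 0.2239 0.132 ] [0.6534 0.2359 0.15  ]
top 0.15 13 [0.646  0.2253 0.1605] [0.6376 0.2239 0.1505] [0.6552 0.233  0.1698]
top 0.17 12 [0.6454 0.2259 0.1789] [0.6376 0.2235 0.1704] [0.6581 0.2352 0.184 ]
top 0.185 44 [0.6468 0.231  0.191 ] [0.6392 0.2247 0.1851] [0.6573 0.2384 0.1949]
side 0.09 73 [0.6454 0.2377 0.0999] [0.6373 0.2256 0.0904] [0.6581 0.2414 0.1094]
side 0.11 74 [0.6447 0.2376 0.1195] [0.6368 0.2275 0.1103] [0.6582 0.2416 0.13  ]
side 0.13 74 [0.645  0.238  0.1402] [0.6374 0.229  0.1306] [0.6573 0.2407 0.1488]
side 0.15 83 [0.645  0.2379 0.1602] [0.6373 0.2267 0.1505] [0.6582 0.2418 0.1698]
side 0.17 64 [0.6447 0.2379 0.1779] [0.6373 0.2289 0.1702] [0.6577 0.2411 0.1849]
side 0.185 78 [0.6463 0.2357 0.1931] [0.6373 0.2256 0.1852] [0.6578 0.2417 0.1969]
holder rim top [230. 159.] 274 z0.067 c(644.7 228.1) 77x41 ang-7.8
-> (0.64, 0.232, 0.22, -8) [[-0.4809,0.0241,0.2223],[-0.0000,-0.0001,0.0449]]
```

View pics/br.png

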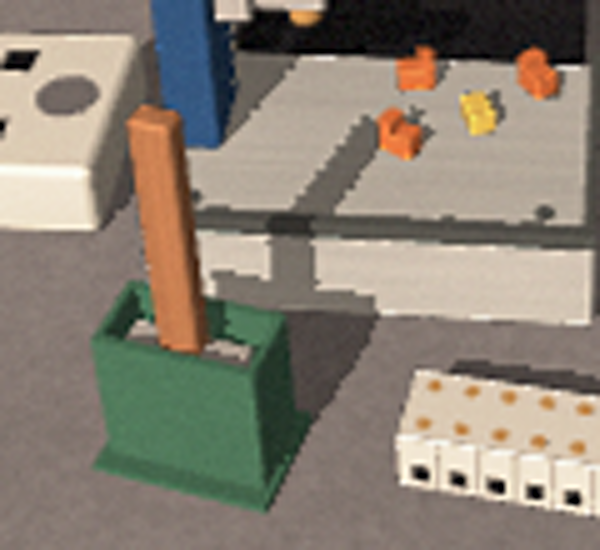

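The crop shows the brush standing vertical in the holder. The handle's top centre is at (0.647,0.232,0.194) in both views. There are four scraps, three orange and one yellow. I grasp it now.

```bash
python3 -m handwheel '[[[-0.495,0.024,0.19],[0,0,0.0449]],[[-0.495,0.024,0.19],[0,0,0.0449]],[[-0.495,0.024,0.19],[0,0,0.0449]],[[-0.495,0.024,0.19],[0,0,0.0449]],[[-0.495,0.024,0.19],[0,0,0.0449]],[[-0.495,0.024,0.19],[0,0,0.0449]],[[-0.495,0.024,0.19],[0,0,0.0449]],[[-0.495,0.024,0.19],[0,0,0.0449]],[[-0.495,0.024,0.19],[0,0,0.0449]]]' 1 40
python3 - <<'E'
from h import *
plan((.647,.2318,.135,-8))
E
```

```text
time_s: 2.4
position: [0.6469, 0.2314, 0.2379]
tool_rot: [[-0.99, 0.14, 0.002], [0.14, 0.99, 0.0], [-0.002, 0.001, -1.0]]
ft_force: [0.7, -0.2, 0.5]
grip_width: 0.0855
gripper_force: 0.0
-> (0.647, 0.2318, 0.135, -8) [[0.0002,0.0007,0.2058],[0.0002,0.0005,-0.0002]]
```

```bash
python3 -m handwheel '[[[0,0.001,0.07],[0,0,0]],[[0,0.001,0.14],[0,0,0]],[[0,0.001,0.19],[0,0,0]],[[0,0.001,0.206],[0,0,0]],[[0,0.001,0.206],[0,0,0]],[[0,0.001,0.206],[0,0,0]]]'
python3 -m handwheel '[[[0,0,0],[0,0,0]],[[0,0,0],[0,0,0]],[[0,0,0],[0,0,0]],[[0,0,0],[0,0,0]],[[0,0,0],[0,0,0]],[[0,0,0],[0,0,0]],[[0,0,0],[0,0,0]],[[0,0,0],[0,0,0]]]' 0 60
python3 -m handwheel '[[[0,0,-0.02],[0,0,0]],[[0,0,-0.05],[0,0,0]],[[0,0,-0.08],[0,0,0]],[[0,0,-0.12],[0,0,0]],[[0,0,-0.16],[0,0,0]],[[0,0,-0.19],[0,0,0]],[[0,0,-0.21],[0,0,0]],[[0,0,-0.22],[0,0,0]],[[0,0,-0.22],[0,0,0]],[[0,0,-0.22],[0,0,0]]]'
python3 - <<'E'
from h import *
s=V('side');t=V('top')
for n,v in(('top',t),('side',s)):
    W=v.W;m=(abs(W[...,0]-.645)<.06)&(abs(W[...,1]-.232)<.06)&(v.d>0)&v.mask(0,25,80,40)
    for a,b in ((.09,.12),(.12,.15),(.15,.18),(.18,.2),(.2,.22),(.22,.25),(.25,.31)):
        P=W[m&(W[...,2]>a)&(W[...,2]<b)]
        if len(P)>2: print(n,a,len(P),np.median(P,0).round(4),P.max(0).round(4))
m=(abs(s.W[...,0]-.645)<.07)&(abs(s.W[...,1]-.232)<.05)
im=cv2.resize(s.im[150:350,200:360],None,fx=3,fy=3);cv2.imwrite('pics/lift.png',im[:,:,::-1])
# gauge edges: bed top & scraps
W=t.W
show('scr',t.blobs(t.mask(3,32,150,110)&(W[...,2]>.045)&(W[...,2]<.08),6,z=.06))
show('bed',t.blobs((abs(W[...,2]-.05)<.006)&(W[...,0]>.4)&(W[...,0]<.75)&(abs(W[...,1]-.06)<.12),300,z=.05))
show('pad',t.blobs(t.mask(172,6,150,40)&(W[...,2]>.15),20,z=.215))
E
```

```text
time_s: 3.0
position: [0.6484, 0.2316, 0.1357]
tool_rot: [[-0.99, 0.14, 0.003], [0.14, 0.99, 0.001], [-0.003, 0.001, -1.0]]
ft_force: [1.1, 0.1, 0.5]
grip_width: 0.0854
gripper_force: 0.0
time_s: 3.8
position: [0.648, 0.2314, 0.1336]
tool_rot: [[-0.99, 0.141, 0.0], [0.141, 0.99, 0.0], [-0.0, 0.0, -1.0]]
ft_force: [-1.1, 1.0, 1.2]
grip_width: 0.0134
gripper_force: 58.7
time_s: 4.8
position: [0.6476, 0.2313, 0.2426]
tool_rot: [[-0.99, 0.141, -0.001], [0.141, 0.99, -0.0], [0.001, -0.0, -1.0]]
ft_force: [-0.5, -0.2, -1.7]
grip_width: 0.0133
gripper_force: 58.4
side 0.15 17 [0.6468 0.2364 0.1778] [0.6571 0.2388 0.1797]
side 0.18 86 [0.644  0.2368 0.1894] [0.6568 0.24   0.1998]
side 0.2 89 [0.6446 0.2372 0.2104] [0.6571 0.2397 0.2198]
side 0.22 142 [0.6445 0.2368 0.2359] [0.6582 0.2406 0.2499]
side 0.25 130 [0.6383 0.2357 0.2635] [0.6569 0.2393 0.3045]
scr [286. 183.] 17 z0.063 c(583.9 70.7) 12x9 ang-16.6
scr [305. 183.] 13 z0.064 c(585.4 17.3) 11x6 ang1.7
scr [295. 196.] 7 z0.061 c(547.9 44.3) 6x6 ang1.7
scr [306. 206.] 12 z0.061 c(519.3 11.1) 8x8 ang1.6
bed [288. 182.] 3067 z0.048 c(593.0 68.1) 219x146 ang4.5
pad [287. 147.] 94 z0.213 c(663.8 61.4) 25x25 ang1.7
```

View pics/lift.png

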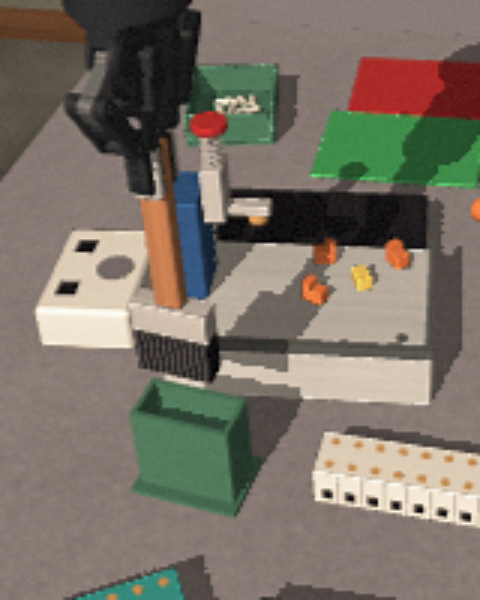

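The brush hangs straight and clear of the holder. Gauge origin ≈ (603.5,56.2) mm with yaw 4.5°, agreed by the bed outline and the pad. I plan the sweep as two passes, at gauge x -15 and -72.

```bash
cat >> h.py <<'E'
GO=np.array([.6035,.0562]);GY=4.5
def gp(gx,gy,z,yaw=GY):  # gauge mm -> world target
    c,s=np.cos(np.radians(GY)),np.sin(np.radians(GY))
    return (round(GO[0]+(c*gx-s*gy)/1e3,4),round(GO[1]+(s*gx+c*gy)/1e3,4),z,yaw)
E
python3 - <<'E'
from h import *
plan(gp(-15,48,.243))
a=gp(-15,48,.243)
plan(gp(-15,48,.181),gp(-15,-74,.181),gp(-15,-74,.215),gp(-72,48,.215),gp(-72,48,.181),gp(-72,-74,.181),gp(-72,-74,.23),frm=a)
E
```

```text
-> (np.float64(0.5848), np.float64(0.1029), 0.243, 4.5) [[0.0883,-0.2718,-0.0007],[-0.0001,-0.0005,-0.0699]]
-> (np.float64(0.5848), np.float64(0.1029), 0.181, 4.5) [[0.0000,0.0000,0.1240],[0.0000,0.0000,0.0000]]
-> (np.float64(0.5944), np.float64(-0.0187), 0.181, 4.5) [[-0.0001,-0.2440,0.1240],[0.0000,0.0000,0.0000]]
-> (np.float64(0.5944), np.float64(-0.0187), 0.215, 4.5) [[-0.0001,-0.2440,0.0560],[0.0000,0.0000,0.0000]]
-> (np.float64(0.528), np.float64(0.0984), 0.215, 4.5) [[0.1140,-0.0001,0.0560],[0.0000,0.0000,0.0000]]
-> (np.float64(0.528), np.float64(0.0984), 0.181, 4.5) [[0.1140,-0.0001,0.1240],[0.0000,0.0000,0.0000]]
-> (np.float64(0.5375), np.float64(-0.0232), 0.181, 4.5) [[0.1141,-0.2440,0.1240],[0.0000,0.0000,0.0000]]
-> (np.float64(0.5375), np.float64(-0.0232), 0.23, 4.5) [[0.1141,-0.2440,0.0260],[0.0000,0.0000,0.0000]]
```

```bash
python3 -m handwheel '[[[0.02,-0.06,0],[0,0,-0.01]],[[0.044,-0.135,0],[0,0,-0.035]],[[0.066,-0.2,0],[0,0,-0.06]],[[0.08,-0.25,0],[0,0,-0.07]],[[0.0883,-0.272,0],[0,0,-0.07]],[[0.0883,-0.272,0],[0,0,-0.07]],[[0.0883,-0.272,0],[0,0,-0.07]]]'
python3 -m handwheel '[[[0,0,0.04],[0,0,0]],[[0,0,0.08],[0,0,0]],[[0,0,0.11],[0,0,0]],[[0,0,0.122],[0,0,0]],[[0,0,0.122],[0,0,0]],[[0,0,0.122],[0,0,0]]]'
```

```text
time_s: 5.6
position: [0.5853, 0.1036, 0.2433]
tool_rot: [[-0.997, -0.078, 0.0], [-0.078, 0.997, 0.0], [-0.0, 0.0, -1.0]]
ft_force: [-0.7, 0.7, -1.4]
grip_width: 0.0133
gripper_force: 58.6
time_s: 6.2
position: [0.5855, 0.1034, 0.1831]
tool_rot: [[-0.997, -0.079, 0.001], [-0.079, 0.997, 0.0], [-0.001, -0.0, -1.0]]
ft_force: [-0.4, 0.4, -0.8]
grip_width: 0.0136
gripper_force: 58.6
```

```bash
python3 -m handwheel '[[[0,-0.01,0.003],[0,0,0]],[[0,-0.03,0.003],[0,0,0]],[[0,-0.05,0.003],[0,0,0]],[[0,-0.07,0.003],[0,0,0]],[[0,-0.09,0.003],[0,0,0]],[[0,-0.11,0.003],[0,0,0]],[[0,-0.13,0.003],[0,0,0]],[[0,-0.15,0.003],[0,0,0]],[[0,-0.17,0.003],[0,0,0]],[[0,-0.19,0.003],[0,0,0]]]'
python3 -m handwheel '[[[0,-0.02,0],[0,0,0]],[[0,-0.04,0],[0,0,0]],[[0,-0.054,0],[0,0,0]],[[0,-0.054,0],[0,0,0]],[[0,-0.054,0],[0,0,0]],[[0,-0.054,-0.04],[0,0,0]],[[0,-0.054,-0.08],[0,0,0]],[[0,-0.054,-0.08],[0,0,0]]]'
python3 - <<'E'
from h import *
t=V('top','sw1.png');s=V('side');
for n,v in(('top',t),('side',s)):
    W=v.W
    show(n,v.blobs(v.mask(3,32,150,110)&(W[...,2]>.0)&(W[...,2]<.09)&(W[...,0]>.45)&(W[...,0]<.72)&(W[...,1]<.15)&(W[...,1]>-.14),6))
plan(gp(-72,48,.225),gp(-72,48,.1825))
E
```

```text
time_s: 7.2
position: [0.5925, 0.0073, 0.1809]
tool_rot: [[-0.997, -0.079, -0.0], [-0.079, 0.997, -0.0], [0.0, -0.0, -1.0]]
ft_force: [-0.8, -0.2, 0.1]
grip_width: 0.0137
gripper_force: 58.6
time_s: 8.0
position: [0.5956, -0.0184, 0.2235]
tool_rot: [[-0.997, -0.079, 0.005], [-0.079, 0.997, -0.001], [-0.005, -0.001, -1.0]]
ft_force: [-0.6, 0.0, -0.7]
grip_width: 0.0134
gripper_force: 58.6
top [295. 196.] 8 z0.062 c(547.8 45.6) 8x6 ang-88.3
top [306. 206.] 12 z0.060 c(519.3 11.1) 8x8 ang1.6
top [354. 231.] 26 z0.022 c(455.9 -129.1) 20x12 ang-88.4
side [359. 220.] 35 z0.021 c(457.3 -121.6) 41x12 ang-86.3
side [332. 234.] 56 z0.064 c(519.4 14.2) 39x18 ang-82.1
side [320. 242.] 37 z0.063 c(545.5 51.6) 28x13 ang-80.6
-> (np.float64(0.528), np.float64(0.0984), 0.225, 4.5) [[0.1140,0.2433,-0.0089],[0.0000,-0.0000,0.0002]]
-> (np.float64(0.528), np.float64(0.0984), 0.1825, 4.5) [[0.1140,0.2433,0.0761],[0.0000,-0.0000,0.0002]]
```

```bash
python3 -m handwheel '[[[0.03,0.06,-0.009],[0,0,0]],[[0.06,0.13,-0.009],[0,0,0]],[[0.09,0.2,-0.009],[0,0,0]],[[0.114,0.243,-0.009],[0,0,0]],[[0.114,0.243,-0.009],[0,0,0]],[[0.114,0.243,0.03],[0,0,0]],[[0.114,0.243,0.06],[0,0,0]],[[0.114,0.243,0.078],[0,0,0]],[[0.114,0.243,0.078],[0,0,0]],[[0.114,0.243,0.078],[0,0,0]]]'
python3 -m handwheel '[[[0,-0.01,0],[0,0,0]],[[0,-0.03,0],[0,0,0]],[[0,-0.05,0],[0,0,0]],[[0,-0.07,0],[0,0,0]],[[0,-0.09,0],[0,0,0]],[[0,-0.11,0],[0,0,0]],[[0,-0.13,0],[0,0,0]],[[0,-0.15,0],[0,0,0]],[[0,-0.17,0],[0,0,0]],[[0,-0.19,0],[0,0,0]]]'
python3 -m handwheel '[[[0,-0.02,0],[0,0,0]],[[0,-0.04,0],[0,0,0]],[[0,-0.054,0],[0,0,0]],[[0,-0.054,0],[0,0,0]],[[0,-0.054,0],[0,0,0]],[[0,-0.054,-0.04],[0,0,0]],[[0,-0.054,-0.09],[0,0,0]],[[0,-0.01,-0.12],[0,0,0]],[[0,0.1,-0.12],[0,0,0]],[[0,0.19,-0.12],[0,0,0]]]'
python3 -m handwheel '[[[0,0,0],[0,0,0]],[[0,0,0],[0,0,0]]]'
python3 - <<'E'
from h import *
t=V('top');s=V('side');
for n,v in(('top',t),('side',s)):
    W=v.W
    show(n,v.blobs(v.mask(3,32,150,60)&(W[...,2]>.0)&(W[...,2]<.09)&(W[...,0]>.45)&(W[...,0]<.72)&(W[...,1]<.15)&(W[...,1]>-.14),3))
a=cv2.resize(t.im[130:230,250:370],None,fx=4,fy=4,interpolation=cv2.INTER_CUBIC);b=cv2.resize(s.im[170:290,225:360],(450,400),interpolation=cv2.INTER_CUBIC)
im=np.hstack([a[:,:480],b])[:, :];im=cv2.resize(im,(800,344));cv2.imwrite('pics/sw2.png',im[:,:,::-1])
H=.2426
plan((.6478,.2313,.2426,-8),(.6478,.2313,.14,-8))
E
```

```text
time_s: 9.1
position: [0.5284, 0.0976, 0.1817]
tool_rot: [[-0.997, -0.078, -0.0], [-0.078, 0.997, -0.0], [0.0, -0.0, -1.0]]
ft_force: [-0.2, 0.8, -0.5]
grip_width: 0.0134
gripper_force: 58.9
time_s: 10.1
position: [0.5357, 0.0024, 0.1819]
tool_rot: [[-0.997, -0.079, -0.0], [-0.079, 0.997, -0.0], [0.0, -0.0, -1.0]]
ft_force: [-0.2, 0.3, -0.4]
grip_width: 0.0136
gripper_force: 59.0
time_s: 11.1
position: [0.5281, 0.0993, 0.2424]
tool_rot: [[-0.997, -0.077, 0.001], [-0.077, 0.997, 0.0], [-0.001, 0.0, -1.0]]
ft_force: [0.8, 0.3, -0.3]
grip_width: 0.0131
gripper_force: 59.0
time_s: 11.3
position: [0.5279, 0.0992, 0.242]
tool_rot: [[-0.997, -0.082, 0.0], [-0.082, 0.997, -0.0], [-0.0, -0.0, -1.0]]
ft_force: [0.1, -0.7, -1.1]
grip_width: 0.0132
gripper_force: 59.0
top [322. 180.] 98 z0.014 c(598.5 -29.5) 43x24 ang7.9
top [319. 197.] 31 z0.020 c(548.5 -22.2) 17x15 ang1.6
top [319. 207.] 52 z0.015 c(519.7 -26.0) 23x20 ang1.6
top [354. 230.] 27 z0.021 c(455.8 -127.7) 23x12 ang-88.4
side [359. 220.] 33 z0.022 c(457.3 -121.9) 36x12 ang-86.3
-> (0.6478, 0.2313, 0.2426, -8) [[-0.2594,0.2481,-0.0016],[-0.0001,-0.0001,0.0694]]
-> (0.6478, 0.2313, 0.14, -8) [[-0.2594,0.2482,0.2036],[-0.0001,-0.0001,0.0694]]
```

View pics/sw2.png

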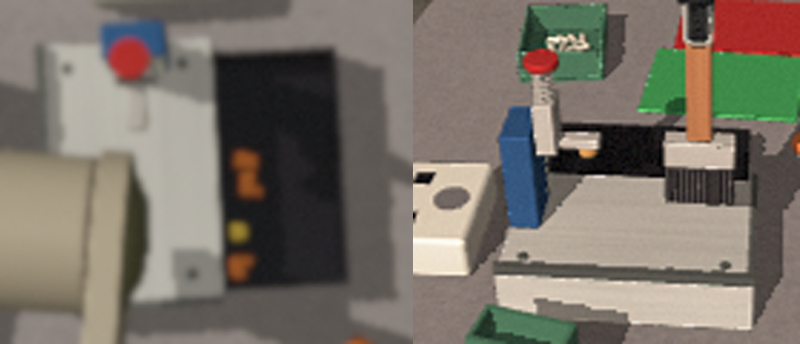

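All four scraps lie in the tray at (250,160), (250,185), (238,232) and (240,267) in the left panel, and the bed is clear. I return the brush to its holder.

```bash
python3 -m handwheel '[[[-0.03,0.03,0],[0,0,0]],[[-0.07,0.08,0],[0,0,0.02]],[[-0.13,0.13,0],[0,0,0.04]],[[-0.18,0.18,0],[0,0,0.06]],[[-0.23,0.22,0],[0,0,0.0694]],[[-0.255,0.244,0],[0,0,0.0694]],[[-0.2594,0.2482,0],[0,0,0.0694]],[[-0.2594,0.2482,0],[0,0,0.0694]],[[-0.2594,0.2482,0],[0,0,0.0694]]]'
python3 - <<'E'
from h import *
s=V('side')
W=s.W;m=(abs(W[...,0]-.645)<.08)&(abs(W[...,1]-.232)<.08)&(s.d>0)&s.mask(0,25,80,40)
for a,b in ((.17,.18),(.18,.2),(.2,.22),(.22,.25)):
        P=W[m&(W[...,2]>a)&(W[...,2]<b)]
        if len(P)>2: print(a,len(P),np.median(P,0).round(4),P.max(0).round(4),P.min(0).round(4))
plan((.647,.2315,.136,-8))
E
```

```text
time_s: 12.3
position: [0.6476, 0.2305, 0.2422]
tool_rot: [[-0.99, 0.14, 0.0], [0.14, 0.99, -0.0], [-0.0, -0.0, -1.0]]
ft_force: [0.2, -0.5, -0.3]
grip_width: 0.0132
gripper_force: 59.1
0.17 18 [0.6436 0.2348 0.1769] [0.6598 0.2381 0.1798] [0.6374 0.2246 0.1742]
0.18 86 [0.6449 0.2356 0.19  ] [0.6572 0.239  0.2   ] [0.6372 0.2263 0.1804]
0.2 86 [0.6441 0.2357 0.21  ] [0.6571 0.2385 0.2198] [0.6365 0.2259 0.2001]
0.22 138 [0.6445 0.2359 0.2347] [0.6571 0.2387 0.2496] [0.6367 0.2257 0.22  ]
-> (0.647, 0.2315, 0.136, -8) [[0.0013,0.0016,0.2128],[-0.0000,0.0001,-0.0003]]
```

```bash
python3 -m handwheel '[[[0.001,0.002,0.04],[0,0,0]],[[0.001,0.002,0.08],[0,0,0]],[[0.001,0.002,0.12],[0,0,0]],[[0.001,0.002,0.15],[0,0,0]],[[0.001,0.002,0.18],[0,0,0]],[[0.001,0.002,0.2],[0,0,0]],[[0.001,0.002,0.21],[0,0,0]],[[0.001,0.002,0.214],[0,0,0]],[[0.001,0.002,0.214],[0,0,0]],[[0.001,0.002,0.214],[0,0,0]]]'
python3 -m handwheel '[[[0,0,0],[0,0,0]],[[0,0,0],[0,0,0]],[[0,0,0],[0,0,0]],[[0,0,0],[0,0,0]],[[0,0,0],[0,0,0]],[[0,0,0],[0,0,0]],[[0,0,0],[0,0,0]]]' 1
python3 -m handwheel '[[[0,0,-0.04],[0,0,0]],[[0,0,-0.1],[0,0,0]],[[0,0,-0.2],[0,0,0]],[[0,0,-0.3],[0,0,0]],[[0.3,0,-0.35],[0,0,0.04]],[[0.33,0,-0.35],[0,0,-0.02]],[[0.33,0,-0.35],[0,0,-0.044]],[[0.33,0,-0.35],[0,0,-0.044]],[[0.33,0,-0.35],[0,0,-0.044]]]'
python3 - <<'E'
from h import *
s=V('side')
W=s.W;m=(abs(W[...,0]-.645)<.08)&(abs(W[...,1]-.232)<.08)&(s.d>0)&s.mask(0,25,80,40)
for a,b in ((.09,.12),(.12,.16),(.16,.18),(.18,.2),(.2,.22)):
        P=W[m&(W[...,2]>a)&(W[...,2]<b)]
        if len(P)>2: print(a,len(P),np.median(P,0).round(4),P.max(0).round(4))
for n in('wrist','top'):
  w=V(n);W=w.W
  m=(W[...,0]>.35)&(W[...,0]<.6)&(W[...,1]>.15)&(W[...,1]<.45)
  show(n+' strips',w.blobs(m&(W[...,2]>.016)&(W[...,2]<.05),200))
  k=m&(W[...,2]>.016)&(W[...,2]<.05)
  show(n+' strips@plane',w.blobs(k,200,z=.032))
E
```

```text
time_s: 13.35
position: [0.6477, 0.2328, 0.1357]
tool_rot: [[-0.99, 0.139, 0.001], [0.139, 0.99, 0.0], [-0.001, 0.0, -1.0]]
ft_force: [-0.3, -0.6, -1.2]
grip_width: 0.0131
gripper_force: 59.1
time_s: 14.05
position: [0.6474, 0.2329, 0.1349]
tool_rot: [[-0.99, 0.139, -0.0], [0.139, 0.99, -0.0], [0.0, -0.0, -1.0]]
ft_force: [-0.3, -0.2, -0.5]
grip_width: 0.0854
gripper_force: 0.0
time_s: 14.95
position: [0.4821, 0.2564, 0.3117]
tool_rot: [[-1.0, -0.001, 0.003], [-0.001, 1.0, 0.001], [-0.003, 0.001, -1.0]]
ft_force: [1.2, 0.1, 0.6]
grip_width: 0.0857
gripper_force: 0.0
0.09 104 [0.6449 0.2379 0.1053] [0.6576 0.2418 0.1197]
0.12 153 [0.6449 0.2379 0.1405] [0.6576 0.2414 0.1598]
0.16 81 [0.6453 0.2382 0.1699] [0.6571 0.2417 0.1799]
0.18 99 [0.6456 0.2369 0.1922] [0.6573 0.241  0.1967]
wrist strips [417.  74.] 1066 z0.023 c(371.7 387.3) 48x42 ang7.3
wrist strips [301. 153.] 2650 z0.031 c(484.0 223.8) 140x40 ang-2.4
wrist strips [393. 163.] 2548 z0.023 c(499.1 361.1) 139x41 ang-0.8
wrist strips@plane [417.  74.] 1066 z0.023 c(372.6 384.8) 47x41 ang7.3
wrist strips@plane [301. 153.] 2650 z0.031 c(483.9 223.9) 140x40 ang-2.4
wrist strips@plane [393. 163.] 2548 z0.023 c(497.5 359.1) 136x41 ang-0.8
top strips [233. 217.] 714 z0.030 c(482.7 220.8) 140x42 ang-2.5
top strips [175. 254.] 223 z0.022 c(371.6 385.3) 46x43 ang7.1
top strips@plane [233. 217.] 714 z0.030 c(482.7 220.5) 140x42 ang-2.5
top strips@plane [175. 254.] 223 z0.022 c(372.5 382.3) 46x43 ang7.1
```

The brush stands where it was. The white strip is at (483.5,222.5) mm, yaw -2.5°, and 31–32 mm tall in two views. I grasp it 22 mm nearer than its centre so the gripper stays clear of the gauge arm.

```bash
python3 - <<'E'
from h import *
plan((.4615,.2232,.08,-2.5),(.4615,.2232,.005,-2.5))
E
```

```text
-> (0.4615, 0.2232, 0.08, -2.5) [[0.0464,-0.0648,0.4591],[-0.0001,-0.0001,0.0133]]
-> (0.4615, 0.2232, 0.005, -2.5) [[0.0464,-0.0648,0.6091],[-0.0001,-0.0001,0.0133]]
```

```bash
python3 -m handwheel '[[[0.046,-0.065,0.1],[0,0,0.0133]],[[0.046,-0.065,0.2],[0,0,0.0133]],[[0.046,-0.065,0.3],[0,0,0.0133]],[[0.046,-0.065,0.4],[0,0,0.0133]],[[0.046,-0.065,0.459],[0,0,0.0133]],[[0.046,-0.065,0.52],[0,0,0.0133]],[[0.046,-0.065,0.57],[0,0,0.0133]],[[0.046,-0.065,0.6],[0,0,0.0133]],[[0.046,-0.065,0.609],[0,0,0.0133]],[[0.046,-0.065,0.609],[0,0,0.0133]]]'
python3 -m handwheel '[[[0,0,0],[0,0,0]],[[0,0,0],[0,0,0]],[[0,0,0],[0,0,0]],[[0,0,0],[0,0,0]],[[0,0,0],[0,0,0]],[[0,0,0],[0,0,0]],[[0,0,0],[0,0,0]],[[0,0,0],[0,0,0]]]' 0 50
python3 - <<'E'
from h import *
o=observe();z=o['position'][2];p=o['position'];print(p,o['ft_force'])
plan((p[0],p[1],z+.085,-2.5),gp(-97,0,z+.085),gp(-97,0,z+.064),gp(-52,0,z+.064),gp(-52,0,z+.051))
E
```

```text
time_s: 16.1
position: [0.4614, 0.223, 0.0046]
tool_rot: [[-0.999, 0.044, -0.002], [0.044, 0.999, -0.0], [0.001, -0.0, -1.0]]
ft_force: [0.5, -0.8, 0.3]
grip_width: 0.0853
gripper_force: 0.0
time_s: 16.9
position: [0.4625, 0.2235, 0.0071]
tool_rot: [[-0.999, 0.043, 0.004], [0.043, 0.999, 0.001], [-0.004, 0.001, -1.0]]
ft_force: [-0.2, -1.2, 11.6]
grip_width: 0.0003
gripper_force: 5.9
[0.46246549 0.22353161 0.00714508] [-0.17554195 -1.1905383  11.58025199]
-> (np.float64(0.46246548579677405), np.float64(0.22353160678822065), np.float64(0.09214508385442904), -2.5) [[-0.0007,0.0002,-0.1700],[0.0003,0.0014,0.0003]]
-> (np.float64(0.5068), np.float64(0.0486), np.float64(0.09214508385442904), 4.5) [[-0.1043,-0.3456,-0.1699],[0.0002,0.0014,-0.0386]]
-> (np.float64(0.5068), np.float64(0.0486), np.float64(0.07114508385442905), 4.5) [[-0.1041,-0.3456,-0.1279],[0.0002,0.0014,-0.0386]]
-> (np.float64(0.5517), np.float64(0.0521), np.float64(0.07114508385442905), 4.5) [[-0.1935,-0.3348,-0.1275],[0.0002,0.0014,-0.0386]]
-> (np.float64(0.5517), np.float64(0.0521), np.float64(0.05814508385442904), 4.5) [[-0.1934,-0.3348,-0.1015],[0.0002,0.0014,-0.0386]]
```

The fingers shut on nothing, so the strip was probably knocked aside. I open, rise and look.

```bash
python3 -m handwheel '[[[0,0,-0.01],[0,0,0]],[[0,0,-0.02],[0,0,0]],[[0,0,-0.1],[0,0,0]],[[0,0,-0.2],[0,0,0]],[[0,0,-0.3],[0,0,0]],[[0,0,-0.4],[0,0,0]],[[0,0,-0.5],[0,0,0]],[[0,0,-0.6],[0,0,0]],[[0,0,-0.6],[0,0,0]],[[0,0,-0.6],[0,0,0]]]' 0.2
python3 -m handwheel '[[[0,0,0],[0,0,0]],[[0,0,0],[0,0,0]],[[0,0,0],[0,0,0]]]' 1
python3 - <<'E'
from h import *
for n in('wrist','top','side'):
  w=V(n,'m_%s.png'%n);W=w.W
  m=(W[...,0]>.3)&(W[...,0]<.75)&(W[...,1]>.15)&(W[...,1]<.5)
  show(n,w.blobs(m&(W[...,2]>.014)&(W[...,2]<.05),100))
E
```

```text
time_s: 17.9
position: [0.4608, 0.2233, 0.3061]
tool_rot: [[-0.999, 0.043, 0.002], [0.043, 0.999, 0.0], [-0.002, 0.0, -1.0]]
ft_force: [0.3, -1.1, -0.8]
grip_width: 0.017
gripper_force: 0.0
time_s: 18.2
position: [0.4607, 0.2233, 0.3044]
tool_rot: [[-0.999, 0.043, -0.002], [0.043, 0.999, -0.0], [0.002, -0.001, -1.0]]
ft_force: [-0.1, 0.7, -0.7]
grip_width: 0.0601
gripper_force: 0.0
wrist [437.  66.] 2380 z0.023 c(347.0 383.3) 98x43 ang7.2
wrist [324. 170.] 2598 z0.031 c(482.9 223.6) 139x40 ang-2.5
wrist [416. 175.] 2604 z0.023 c(499.2 360.6) 140x42 ang-1.0
wrist [334. 254.] 290 z0.033 c(640.3 232.7) 81x40 ang-7.7
top [182. 147.] 688 z0.022 c(680.6 377.3) 142x42 ang30.1
top [186. 196.] 266 z0.022 c(540.4 358.6) 52x43 ang1.7
top [234. 215.] 608 z0.030 c(482.7 220.7) 140x43 ang-2.5
top [176. 269.] 320 z0.022 c(331.5 380.5) 64x43 ang6.3
side [265. 305.] 431 z0.032 c(641.0 244.9) 85x61 ang17.3
side [337. 308.] 1282 z0.033 c(482.9 229.5) 140x56 ang-2.5
side [224. 360.] 1623 z0.025 c(679.3 381.8) 140x48 ang29.8
side [320. 365.] 1685 z0.025 c(498.1 363.8) 140x48 ang-0.6
side [401. 388.] 1236 z0.025 c(346.3 384.7) 99x42 ang7.2
```

View pics/m_wrist.png

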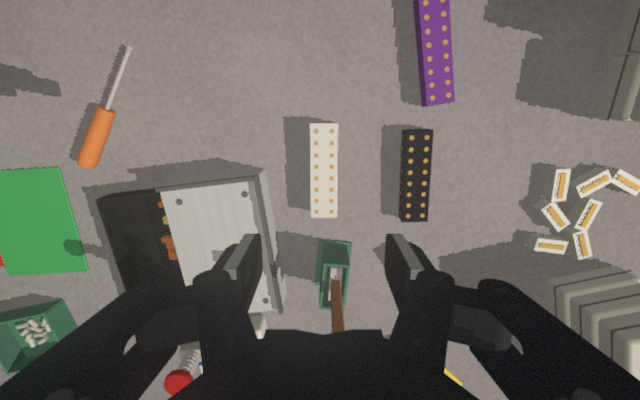

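The wrist view shows the white strip unmoved at (324,170), still under the gripper's y. So the miss isn't explained by a knock. I retry in steps, with readings during the close.

```bash
python3 - <<'E'
from h import *
plan((.4625,.2225,.08,-2.5),(.4625,.2225,.010,-2.5))
E
python3 -m handwheel '[[[-0.003,0,0.1],[0,0,0]],[[-0.003,0,0.2],[0,0,0]],[[-0.003,0,0.3],[0,0,0]],[[-0.003,0,0.4],[0,0,0]],[[-0.003,0,0.48],[0,0,0]],[[-0.003,0,0.54],[0,0,0]],[[-0.003,0,0.57],[0,0,0]],[[-0.003,0,0.586],[0,0,0]],[[-0.003,0,0.586],[0,0,0]],[[-0.003,0,0.586],[0,0,0]]]' 1
python3 -m handwheel '[[[0,0,0],[0,0,0]],[[0,0,0],[0,0,0]],[[0,0,0],[0,0,0]]]' 0.55 50
python3 - <<'E'
from h import *
o=observe();print(o['position'],o['grip_width'],o['gripper_force'],o['ft_force'])
w=V('side','g1.png')
W=w.W;m=(W[...,0]>.38)&(W[...,0]<.6)&(W[...,1]>.15)&(W[...,1]<.3)
show('s',w.blobs(m&(W[...,2]>.014)&(W[...,2]<.05)&w.mask(0,179,0,100,90),100))
cv2.imwrite('pics/g1.png',cv2.resize(w.im[220:360,270:430],None,fx=4,fy=4)[:,:,::-1])
w=V('wrist','g1w.png')
E
```

```text
-> (0.4625, 0.2225, 0.08, -2.5) [[-0.0036,-0.0013,0.4500],[-0.0001,-0.0003,0.0003]]
-> (0.4625, 0.2225, 0.01, -2.5) [[-0.0037,-0.0013,0.5900],[-0.0001,-0.0003,0.0003]]
time_s: 19.35
position: [0.463, 0.2234, 0.0132]
tool_rot: [[-0.999, 0.043, 0.001], [0.043, 0.999, 0.0], [-0.001, 0.0, -1.0]]
ft_force: [0.1, 0.7, 0.2]
grip_width: 0.0858
gripper_force: 0.0
time_s: 19.65
position: [0.4627, 0.2233, 0.0129]
tool_rot: [[-0.999, 0.043, 0.001], [0.043, 0.999, 0.0], [-0.001, 0.0, -1.0]]
ft_force: [0.2, 0.2, -0.2]
grip_width: 0.0473
gripper_force: 0.0
[0.46268968 0.22329902 0.01292632] 0.04726816917616977 0.0 [ 0.20558847  0.20872691 -0.20943523]
s [336. 308.] 1016 z0.033 c(482.9 229.3) 140x56 ang-2.7
```

View pics/g1.png

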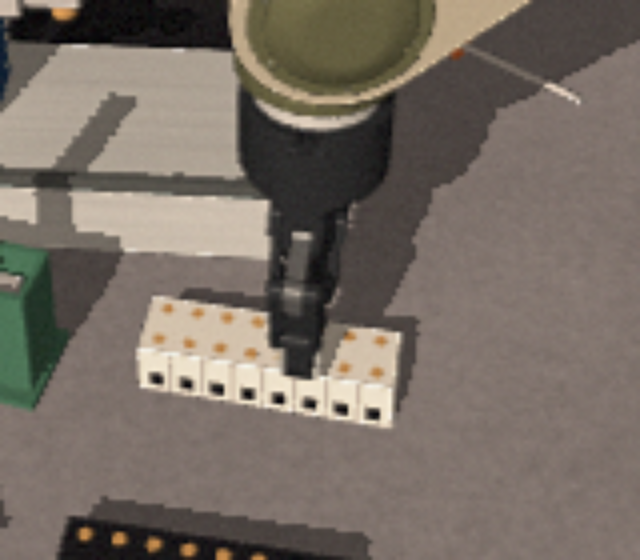

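The side crop shows the near finger correctly straddling the strip at (298,370). I close slowly.

```bash
python3 -m handwheel '[[[0,0,0.01],[0,0,0]],[[0,0,0.01],[0,0,0]],[[0,0,0.01],[0,0,0]]]' 0.5 40
python3 -m handwheel '[[[0,0,0],[0,0,0]]]' 0.4
python3 -m handwheel '[[[0,0,0],[0,0,0]],[[0,0,0],[0,0,0]]]' 0.35
```

```text
time_s: 20.05
position: [0.4623, 0.2232, 0.0072]
tool_rot: [[-0.999, 0.043, -0.001], [0.043, 0.999, -0.0], [0.001, -0.0, -1.0]]
ft_force: [-0.4, 0.9, 0.0]
grip_width: 0.0427
gripper_force: 0.0
time_s: 20.15
position: [0.4625, 0.2232, 0.0074]
tool_rot: [[-0.999, 0.043, -0.0], [0.043, 0.999, -0.0], [0.0, -0.0, -1.0]]
ft_force: [-0.9, 0.1, 0.7]
grip_width: 0.0342
gripper_force: 0.0
time_s: 20.35
position: [0.4625, 0.2232, 0.0075]
tool_rot: [[-0.999, 0.043, 0.0], [0.043, 0.999, 0.0], [-0.0, 0.0, -1.0]]
ft_force: [0.2, -0.4, 0.1]
grip_width: 0.0296
gripper_force: 0.0
```

```bash
python3 -m handwheel '[[[0,0,0],[0,0,0]],[[0,0,0],[0,0,0]],[[0,0,0],[0,0,0]]]' 0.3
```

```text
time_s: 20.65
position: [0.4625, 0.2232, 0.0074]
tool_rot: [[-0.999, 0.043, 0.0], [0.043, 0.999, 0.0], [-0.0, 0.0, -1.0]]
ft_force: [-0.0, 0.3, -0.7]
grip_width: 0.0256
gripper_force: 0.0
```

```bash
python3 - <<'E'
from h import *
w=V('wrist');s=V('side');t=V('top')
a=cv2.resize(w.im[100:400,200:480],(420,450));b=cv2.resize(s.im[250:350,290:374],(378,450))
cv2.imwrite('pics/g2.png',np.hstack([a,b])[:,:,::-1])
for v in(w,s,t):
  W=v.W;m=(W[...,0]>.38)&(W[...,0]<.6)&(W[...,1]>.15)&(W[...,1]<.3)
  show('',v.blobs(m&(W[...,2]>.01)&(W[...,2]<.05)&v.mask(0,179,0,100,90),100))
E
```

```text
[324. 229.] 11829 z0.031 c(463.8 224.7) 105x41 ang-2.4
 [336. 309.] 1092 z0.033 c(482.9 230.7) 140x59 ang-2.4
 [235. 200.] 185 z0.030 c(527.6 218.6) 50x43 ang-4.3
```

View pics/g2.png

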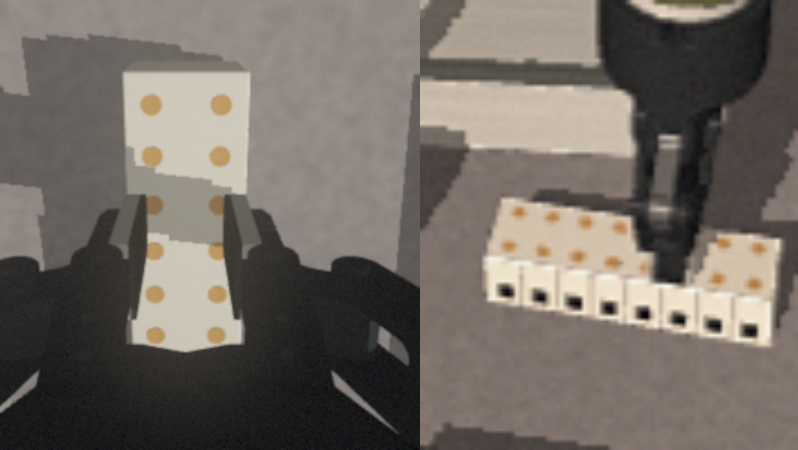

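```bash
python3 - <<'E'
from h import *
print(observe()['position'])
for n in('side','top','wrist'):
  v=V(n);W=v.W
  g=(W[...,0]>.38)&(W[...,0]<.6)&(W[...,1]>.1)&(W[...,1]<.3)&(abs(W[...,2])<.01)&(v.d>0)&(v.hsv[...,2]>60)
  print(n,'bench z',np.median(W[g][:,2]),g.sum())
  k=(abs(W[...,0]-.4625)<.03)&(abs(W[...,1]-.223)<.08)&(W[...,2]>.012)&(W[...,2]<.12)&(v.hsv[...,2]<70)&(v.d>0)
  P=W[k]
  for a in np.arange(.01,.12,.01):
    Q=P[(P[:,2]>=a)&(P[:,2]<a+.01)]
    if len(Q): print('  z%.2f'%a,len(Q),Q.min(0).round(3),Q.max(0).round(3))
E
```

```text
[0.4624726  0.22324446 0.00742524]
side bench z 0.0013766009692305135 4622
  z0.01 8 [0.438 0.241 0.012] [0.49  0.246 0.016]
  z0.03 3 [0.451 0.206 0.036] [0.456 0.241 0.039]
  z0.04 19 [0.451 0.208 0.042] [0.469 0.249 0.049]
  z0.05 22 [0.451 0.209 0.05 ] [0.469 0.25  0.06 ]
  z0.06 3 [0.458 0.247 0.06 ] [0.465 0.249 0.061]
  z0.07 3 [0.451 0.208 0.078] [0.454 0.246 0.08 ]
  z0.08 31 [0.451 0.244 0.081] [0.473 0.269 0.09 ]
  z0.09 17 [0.449 0.243 0.09 ] [0.473 0.275 0.1  ]
  z0.10 76 [0.446 0.236 0.1  ] [0.479 0.28  0.11 ]
  z0.11 40 [0.446 0.239 0.11 ] [0.479 0.284 0.12 ]
top bench z -0.0018620564366777308 2695
  z0.10 1 [0.472 0.17  0.109] [0.472 0.17  0.109]
  z0.11 5 [0.451 0.171 0.119] [0.472 0.176 0.12 ]
wrist bench z -0.0007869021888440087 54740
  z0.03 78 [0.452 0.2   0.033] [0.474 0.248 0.04 ]
  z0.04 410 [0.451 0.198 0.04 ] [0.474 0.25  0.05 ]
  z0.05 528 [0.451 0.197 0.05 ] [0.474 0.25  0.06 ]
  z0.06 737 [0.451 0.198 0.06 ] [0.474 0.25  0.07 ]
  z0.07 1557 [0.448 0.18  0.07 ] [0.473 0.268 0.08 ]
  z0.08 6805 [0.447 0.174 0.08 ] [0.477 0.273 0.09 ]
  z0.09 5060 [0.445 0.17  0.09 ] [0.478 0.278 0.1  ]
  z0.10 10635 [0.444 0.165 0.1  ] [0.478 0.284 0.11 ]
  z0.11 13754 [0.444 0.16  0.11 ] [0.472 0.288 0.12 ]
```

The depth data show the finger tips 25–27 mm above the reported TCP. Tips were at z≈0.034 with TCP at 0.007, which explains the fingers closing over the strip. So I go 29 mm lower.

```bash
python3 -m handwheel '[[[0,0,-0.02],[0,0,0]],[[0,0,-0.02],[0,0,0]],[[0,0,-0.02],[0,0,0]],[[0,0,-0.02],[0,0,0]]]' 1 50
python3 -m handwheel '[[[0,0,0.01],[0,0,0]],[[0,0,0.03],[0,0,0]],[[0,0,0.05],[0,0,0]],[[0,0,0.065],[0,0,0]],[[0,0,0.074],[0,0,0]],[[0,0,0.074],[0,0,0]],[[0,0,0.074],[0,0,0]]]'
python3 -m handwheel '[[[0,0,0],[0,0,0]],[[0,0,0],[0,0,0]],[[0,0,0],[0,0,0]],[[0,0,0],[0,0,0]],[[0,0,0],[0,0,0]],[[0,0,0],[0,0,0]]]' 0.35 50
```

```text
time_s: 21.35
position: [0.4624, 0.2232, 0.0175]
tool_rot: [[-0.999, 0.043, 0.0], [0.043, 0.999, 0.0], [-0.0, 0.0, -1.0]]
ft_force: [-0.1, 0.1, -0.3]
grip_width: 0.0818
gripper_force: 0.0
time_s: 22.05
position: [0.4626, 0.2233, -0.0196]
tool_rot: [[-0.999, 0.043, 0.0], [0.043, 0.999, 0.0], [-0.0, 0.0, -1.0]]
ft_force: [0.5, -0.3, -0.9]
grip_width: 0.0849
gripper_force: 0.0
time_s: 22.65
position: [0.4626, 0.2233, -0.0192]
tool_rot: [[-0.999, 0.043, 0.001], [0.043, 0.999, 0.0], [-0.001, 0.0, -1.0]]
ft_force: [-0.4, -0.3, 5.4]
grip_width: 0.0393
gripper_force: 51.1
```

```bash
python3 -m handwheel '[[[0,0,-0.03],[0,0,0]],[[0,0,-0.07],[0,0,0]],[[0,0,-0.12],[0,0,0]],[[0,0,-0.16],[0,0,0]],[[0,0,-0.17],[0,0,0]],[[0,0,-0.17],[0,0,0]]]'
python3 - <<'E'
from h import *
for n in('side','wrist'):
  v=V(n);W=v.W;m=(W[...,0]>.38)&(W[...,0]<.6)&(W[...,1]>.15)&(W[...,1]<.3)
  show(n,v.blobs(m&(W[...,2]>.075)&(W[...,2]<.13)&v.mask(0,179,0,100,90),100))
z=-.0192
plan(gp(-97,0,z+.085),gp(-97,0,z+.066),gp(-52,0,z+.066),gp(-52,0,z+.051))
plan(gp(-97,0,z+.066),gp(-52,0,z+.066),gp(-52,0,z+.051),frm=gp(-97,0,z+.085))
E
```

```text
time_s: 23.25
position: [0.4625, 0.2232, 0.0654]
tool_rot: [[-0.999, 0.043, 0.001], [0.043, 0.999, 0.0], [-0.001, 0.0, -1.0]]
ft_force: [0.9, 0.1, -1.5]
grip_width: 0.039
gripper_force: 50.5
side [321. 280.] 764 z0.117 c(507.6 233.7) 90x69 ang-2.3
side [361. 286.] 444 z0.117 c(433.8 236.7) 69x42 ang87.2
wrist [323. 237.] 16823 z0.115 c(451.6 223.7) 84x56 ang-2.5
-> (np.float64(0.5068), np.float64(0.0486), 0.06580000000000001, 4.5) [[-0.1047,-0.3448,-0.0029],[-0.0001,-0.0006,-0.0387]]
-> (np.float64(0.5068), np.float64(0.0486), 0.04680000000000001, 4.5) [[-0.1048,-0.3448,0.0351],[-0.0001,-0.0006,-0.0387]]
-> (np.float64(0.5517), np.float64(0.0521), 0.04680000000000001, 4.5) [[-0.1942,-0.3339,0.0349],[-0.0001,-0.0006,-0.0387]]
-> (np.float64(0.5517), np.float64(0.0521), 0.031799999999999995, 4.5) [[-0.1943,-0.3339,0.0649],[-0.0001,-0.0006,-0.0387]]
-> (np.float64(0.5068), np.float64(0.0486), 0.04680000000000001, 4.5) [[0.0000,0.0000,0.0380],[0.0000,0.0000,0.0000]]
-> (np.float64(0.5517), np.float64(0.0521), 0.04680000000000001, 4.5) [[-0.0901,-0.0001,0.0380],[0.0000,0.0000,0.0000]]
-> (np.float64(0.5517), np.float64(0.0521), 0.031799999999999995, 4.5) [[-0.0901,-0.0001,0.0680],[0.0000,0.0000,0.0000]]
```

```bash
python3 -m handwheel '[[[-0.02,-0.05,0],[0,0,0]],[[-0.04,-0.12,0],[0,0,-0.01]],[[-0.06,-0.19,0],[0,0,-0.02]],[[-0.08,-0.26,0],[0,0,-0.03]],[[-0.1,-0.32,0],[0,0,-0.0387]],[[-0.1047,-0.3448,0],[0,0,-0.0387]],[[-0.1047,-0.3448,0],[0,0,-0.0387]],[[-0.1047,-0.3448,0],[0,0,-0.0387]]]'
python3 -m handwheel '[[[0,0,0.02],[0,0,0]],[[0,0,0.035],[0,0,0]],[[-0.02,0,0.036],[0,0,0]],[[-0.045,0,0.036],[0,0,0]],[[-0.07,0,0.036],[0,0,0]],[[-0.09,0,0.036],[0,0,0]],[[-0.09,0,0.036],[0,0,0]],[[-0.09,0,0.036],[0,0,0]]]'
python3 - <<'E'
from h import *
s=V('side');t=V('top')
cv2.imwrite('pics/bed1.png',np.hstack([cv2.resize(t.im[130:230,245:345],(400,400)),cv2.resize(s.im[180:290,240:350],(400,400))])[:,:,::-1])
plan(gp(-52,0,.0318))
E
```

```text
time_s: 24.15
position: [0.5067, 0.0496, 0.0649]
tool_rot: [[-0.997, -0.078, -0.001], [-0.078, 0.997, 0.001], [0.001, 0.001, -1.0]]
ft_force: [-1.4, 0.2, -0.5]
grip_width: 0.0392
gripper_force: 50.6
time_s: 24.95
position: [0.552, 0.0525, 0.0472]
tool_rot: [[-0.997, -0.079, -0.001], [-0.079, 0.997, 0.0], [0.001, 0.0, -1.0]]
ft_force: [-0.6, 0.4, -2.2]
grip_width: 0.0393
gripper_force: 50.6
-> (np.float64(0.5517), np.float64(0.0521), 0.0318, 4.5) [[0.0001,-0.0006,0.0311],[0.0000,-0.0002,0.0001]]
```

View pics/bed1.png

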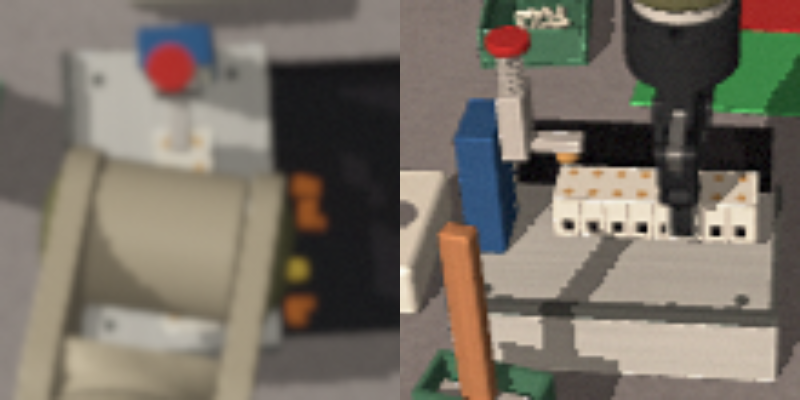

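The strip is held above the bed with its end under the foot. I lower and release it, then go over the thumb pad.

```bash
python3 -m handwheel '[[[0,0,0.012],[0,0,0]],[[0,0,0.022],[0,0,0]],[[0,0,0.029],[0,0,0]],[[0,0,0.031],[0,0,0]],[[0,0,0.031],[0,0,0]]]'
python3 -m handwheel '[[[0,0,0],[0,0,0]],[[0,0,0],[0,0,0]],[[0,0,0],[0,0,0]],[[0,0,0],[0,0,0]],[[0,0,0],[0,0,0]]]' 0.8
python3 -m handwheel '[[[0,0,-0.05],[0,0,0]],[[0,0,-0.12],[0,0,0]],[[0,0,-0.22],[0,0,0]],[[0,0,-0.32],[0,0,0]],[[0,0,-0.4],[0,0,0]],[[0,0,-0.42],[0,0,0]],[[0,0,-0.42],[0,0,0]]]'
python3 - <<'E'
from h import *
t=V('top');s=V('side')
show('pad',t.blobs(t.mask(172,6,150,40)&(t.W[...,2]>.15),20,z=.215))
show('pads',s.blobs(s.mask(172,6,150,40)&(s.W[...,2]>.19)&(s.W[...,2]<.24),20))
v=s;W=v.W;m=(W[...,0]>.47)&(W[...,0]<.68)&(W[...,1]>-.02)&(W[...,1]<.14)
show('strip',s.blobs(m&(W[...,2]>.075)&(W[...,2]<.09)&v.mask(0,179,0,100,90),50))
plan(gp(62,0,.225))
E
```

```text
time_s: 25.55
position: [0.5521, 0.0523, 0.0317]
tool_rot: [[-0.997, -0.079, -0.0], [-0.079, 0.997, 0.0], [0.0, 0.0, -1.0]]
ft_force: [1.1, -0.1, -1.4]
grip_width: 0.0393
gripper_force: 50.6
time_s: 26.05
position: [0.5523, 0.0523, 0.032]
tool_rot: [[-0.997, -0.079, 0.0], [-0.079, 0.997, -0.0], [-0.0, -0.0, -1.0]]
ft_force: [0.9, 0.4, -0.1]
grip_width: 0.0683
gripper_force: 0.0
time_s: 26.75
position: [0.5526, 0.0523, 0.2431]
tool_rot: [[-0.997, -0.079, 0.003], [-0.079, 0.997, -0.0], [-0.003, -0.001, -1.0]]
ft_force: [0.0, 0.9, -0.5]
grip_width: 0.0683
gripper_force: 0.0
pad [287. 147.] 94 z0.213 c(663.8 61.4) 25x25 ang1.7
pads [269. 191.] 89 z0.216 c(664.4 66.0) 38x28 ang-73.3
strip [312. 246.] 664 z0.083 c(559.7 90.1) 140x51 ang11.4
-> (np.float64(0.6653), np.float64(0.0611), 0.225, 4.5) [[-0.2280,-0.0004,0.0299],[0.0002,-0.0009,0.0001]]
```

```bash
python3 - <<'E'
from h import *
for n in('wrist','side','top'):
  v=V(n,'b2_%s.png'%n);W=v.W;m=(W[...,0]>.45)&(W[...,0]<.7)&(W[...,1]>-.03)&(W[...,1]<.16)&(v.d>0)
  show(n,v.blobs(m&(W[...,2]>.07)&(W[...,2]<.09),50))
E
```

```text
wrist [353. 179.] 4602 z0.081 c(561.5 86.6) 140x40 ang11.4
wrist [310. 277.] 118 z0.081 c(678.8 46.5) 16x11 ang-85.5
wrist [337. 277.] 120 z0.081 c(676.1 79.6) 16x11 ang-85.5
side [265. 239.] 91 z0.081 c(687.2 67.4) 67x31 ang-86.1
side [312. 246.] 822 z0.083 c(559.1 92.6) 140x56 ang11.9
top [283. 212.] 124 z0.079 c(503.4 74.0) 42x25 ang-88.4
```

View pics/b2_wrist.png

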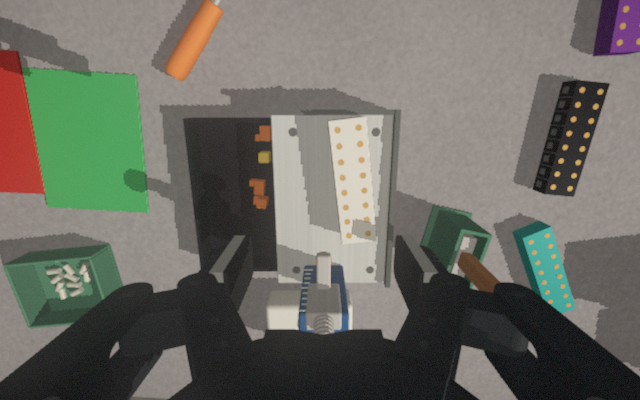

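The wrist view shows the white strip has been knocked aside since release. It lies flat on the bed at (353,179), centre (561,87) mm, yaw 11.4°, and no longer under the foot. I regrasp it and move it back.

```bash
python3 - <<'E'
from h import *
a=(.5397,.0825,.0318,11.4)
plan((.5397,.0825,.1,11.4),a)
plan((.5397,.0825,.047,11.4),gp(-52,0,.047),gp(-52,0,.0322),frm=a)
E
```

```text
-> (0.5397, 0.0825, 0.1, 11.4) [[0.0184,0.0619,0.2805],[0.0003,-0.0010,-0.0383]]
-> (0.5397, 0.0825, 0.0318, 11.4) [[0.0179,0.0618,0.4169],[0.0003,-0.0010,-0.0383]]
-> (0.5397, 0.0825, 0.047, 11.4) [[0.0000,0.0000,-0.0304],[0.0000,0.0000,0.0000]]
-> (np.float64(0.5517), np.float64(0.0521), 0.047, 4.5) [[-0.0115,-0.0643,-0.0304],[0.0000,0.0000,0.0383]]
-> (np.float64(0.5517), np.float64(0.0521), 0.0322, 4.5) [[-0.0115,-0.0643,-0.0008],[0.0000,0.0000,0.0383]]
```

```bash
python3 -m handwheel '[[[0.018,0.062,0.06],[0,0,-0.0383]],[[0.018,0.062,0.14],[0,0,-0.0383]],[[0.018,0.062,0.22],[0,0,-0.0383]],[[0.018,0.062,0.28],[0,0,-0.0383]],[[0.018,0.062,0.33],[0,0,-0.0383]],[[0.018,0.062,0.38],[0,0,-0.0383]],[[0.018,0.062,0.41],[0,0,-0.0383]],[[0.018,0.062,0.417],[0,0,-0.0383]],[[0.018,0.062,0.417],[0,0,-0.0383]],[[0.018,0.062,0.417],[0,0,-0.0383]]]' 1
python3 -m handwheel '[[[0,0,0],[0,0,0]],[[0,0,0],[0,0,0]],[[0,0,0],[0,0,0]],[[0,0,0],[0,0,0]],[[0,0,0],[0,0,0]],[[0,0,0],[0,0,0]],[[0,0,0],[0,0,0]]]' 0.35 50
python3 -m handwheel '[[[0,0,-0.015],[0,0,0]],[[0,0,-0.03],[0,0,0]],[[-0.004,-0.02,-0.03],[0,0,0.01]],[[-0.008,-0.045,-0.03],[0,0,0.025]],[[-0.0115,-0.064,-0.03],[0,0,0.0383]],[[-0.0115,-0.064,-0.03],[0,0,0.0383]],[[-0.0115,-0.064,-0.03],[0,0,0.0383]],[[-0.0115,-0.064,-0.015],[0,0,0.0383]],[[-0.0115,-0.064,-0.001],[0,0,0.0383]],[[-0.0115,-0.064,-0.001],[0,0,0.0383]]]'
python3 -m handwheel '[[[0,0,0],[0,0,0]],[[0,0,0],[0,0,0]],[[0,0,0],[0,0,0]],[[0,0,0],[0,0,0]],[[0,0,0],[0,0,0]]]' 0.8
python3 -m handwheel '[[[0,0,-0.05],[0,0,0]],[[0,0,-0.12],[0,0,0]],[[0,0,-0.22],[0,0,0]],[[0,0,-0.32],[0,0,0]],[[0,0,-0.4],[0,0,0]],[[0,0,-0.42],[0,0,0]],[[0,0,-0.42],[0,0,0]]]'
python3 - <<'E'
from h import *
for n in('wrist','side'):
  v=V(n);W=v.W;m=(W[...,0]>.45)&(W[...,0]<.7)&(W[...,1]>-.03)&(W[...,1]<.16)&(v.d>0)
  show(n,v.blobs(m&(W[...,2]>.07)&(W[...,2]<.09),50))
print(gp(-30,0,0));plan(gp(62,0,.22))
E
```

```text
time_s: 28.0
position: [0.5412, 0.0825, 0.034]
tool_rot: [[-0.98, -0.198, 0.001], [-0.198, 0.98, -0.0], [-0.001, -0.0, -1.0]]
ft_force: [-0.5, -0.4, 0.0]
grip_width: 0.0854
gripper_force: 0.0
time_s: 28.7
position: [0.5411, 0.0825, 0.034]
tool_rot: [[-0.98, -0.198, 0.001], [-0.198, 0.98, -0.0], [-0.001, -0.0, -1.0]]
ft_force: [-0.5, 0.6, 5.4]
grip_width: 0.039
gripper_force: 51.7
time_s: 29.7
position: [0.5527, 0.0526, 0.0335]
tool_rot: [[-0.997, -0.079, 0.0], [-0.079, 0.997, 0.0], [-0.0, 0.0, -1.0]]
ft_force: [0.6, -0.5, 0.5]
grip_width: 0.0393
gripper_force: 52.1
time_s: 30.2
position: [0.5528, 0.0523, 0.0339]
tool_rot: [[-0.997, -0.079, -0.0], [-0.079, 0.997, -0.0], [0.0, -0.0, -1.0]]
ft_force: [0.4, -0.3, -0.0]
grip_width: 0.0682
gripper_force: 0.0
time_s: 30.9
position: [0.5532, 0.0522, 0.2451]
tool_rot: [[-0.997, -0.079, 0.003], [-0.079, 0.997, -0.0], [-0.003, -0.001, -1.0]]
ft_force: [-0.2, 0.6, -1.0]
grip_width: 0.0685
gripper_force: 0.0
wrist [324. 185.] 4374 z0.081 c(573.2 54.9) 139x40 ang4.3
wrist [310. 273.] 111 z0.081 c(679.7 45.9) 16x12 ang-85.5
wrist [337. 273.] 117 z0.080 c(676.7 79.5) 16x11 ang-85.5
side [265. 239.] 83 z0.081 c(687.7 66.9) 67x30 ang-86.1
side [310. 238.] 765 z0.083 c(571.5 61.6) 140x58 ang4.4
(np.float64(0.5736), np.float64(0.0538), 0, 4.5)
-> (np.float64(0.6653), np.float64(0.0611), 0.22, 4.5) [[-0.2270,-0.0002,0.0438],[0.0002,-0.0009,0.0001]]
```

Strip is back in place at (573,55) mm, yaw 4.3°. I go over the pad with the fingers shut.

```bash
python3 -m handwheel '[[[-0.06,0,0],[0,0,0]],[[-0.13,0,0],[0,0,0]],[[-0.2,0,0],[0,0,0]],[[-0.227,0,0],[0,0,0]],[[-0.227,0,0.02],[0,0,0]],[[-0.227,0,0.043],[0,0,0]],[[-0.227,0,0.043],[0,0,0]],[[-0.227,0,0.043],[0,0,0]]]' 0
python3 - <<'E'
from h import *
plan(gp(62,0,.19),gp(62,0,.152))
E
```

```text
time_s: 31.8
position: [0.6651, 0.0612, 0.2222]
tool_rot: [[-0.997, -0.079, -0.001], [-0.079, 0.997, 0.0], [0.001, 0.0, -1.0]]
ft_force: [0.5, -0.9, 0.7]
grip_width: -0.0
gripper_force: 0.0
-> (np.float64(0.6653), np.float64(0.0611), 0.19, 4.5) [[-0.0004,-0.0003,0.0643],[0.0001,-0.0003,0.0001]]
-> (np.float64(0.6653), np.float64(0.0611), 0.152, 4.5) [[-0.0005,-0.0003,0.1403],[0.0001,-0.0003,0.0001]]
```

```bash
python3 -m handwheel '[[[0,0,0.03],[0,0,0]],[[0,0,0.055],[0,0,0]],[[0,0,0.07],[0,0,0]],[[0,0,0.08],[0,0,0]],[[0,0,0.09],[0,0,0]],[[0,0,0.1],[0,0,0]],[[0,0,0.11],[0,0,0]],[[0,0,0.12],[0,0,0]],[[0,0,0.125],[0,0,0]],[[0,0,0.125],[0,0,0]]]'
python3 - <<'E'
from h import *
s=V('side');W=s.W
k=s.mask(172,6,150,40)&(W[...,2]>.12)&(W[...,2]<.24)&(abs(W[...,0]-.665)<.04)
show('pad',s.blobs(k,10));print(np.percentile(W[k][:,2],[5,50,95]).round(4))
E
```

```text
time_s: 32.8
position: [0.666, 0.0612, 0.1597]
tool_rot: [[-0.997, -0.079, -0.0], [-0.079, 0.997, -0.0], [0.0, -0.0, -1.0]]
ft_force: [-1.9, 0.1, 4.2]
grip_width: -0.0003
gripper_force: 1.9
pad [270. 204.] 44 z0.184 c(663.2 70.8) 28x22 ang8.1
[0.179  0.184  0.1866]
```

```bash
python3 -m handwheel '[[[0,0,0.005],[0,0,0]],[[0,0,0.01],[0,0,0]],[[0,0,0.012],[0,0,0]],[[0,0,0.012],[0,0,0]]]'
python3 -m handwheel '[[[0,0,0.002],[0,0,0]],[[0,0,0.004],[0,0,0]],[[0,0,0.004],[0,0,0]]]'
```

```text
time_s: 33.25
position: [0.666, 0.0612, 0.1538]
tool_rot: [[-0.997, -0.079, 0.0], [-0.079, 0.997, 0.0], [-0.0, 0.0, -1.0]]
ft_force: [-2.3, -1.5, 4.1]
grip_width: 0.0002
gripper_force: 2.1
time_s: 33.55
position: [0.666, 0.0612, 0.1522]
tool_rot: [[-0.997, -0.079, 0.001], [-0.079, 0.997, -0.0], [-0.001, -0.0, -1.0]]
ft_force: [-2.6, -0.2, 6.9]
grip_width: -0.0005
gripper_force: 2.9
```

Force is up from 4 to 7 N, so the foot is touching. I press slightly more and hold.

```bash
python3 -m handwheel '[[[0,0,0.002],[0,0,0]],[[0,0,0.003],[0,0,0]],[[0,0,0.003],[0,0,0]]]'
python3 -m handwheel '[[[0,0,0],[0,0,0]],[[0,0,0],[0,0,0]],[[0,0,0],[0,0,0]],[[0,0,0],[0,0,0]],[[0,0,0],[0,0,0]],[[0,0,0],[0,0,0]],[[0,0,0],[0,0,0]],[[0,0,0],[0,0,0]],[[0,0,0],[0,0,0]],[[0,0,0],[0,0,0]]]'
python3 - <<'E'
from h import *
s=V('side');W=s.W
k=s.mask(172,6,150,40)&(W[...,2]>.12)&(W[...,2]<.24)&(abs(W[...,0]-.665)<.04)
print(np.percentile(W[k][:,2],[5,50,95]).round(4))
E
python3 -m handwheel '[[[0,0,0],[0,0,0]],[[0,0,0],[0,0,0]],[[0,0,0],[0,0,0]],[[0,0,0],[0,0,0]],[[0,0,0],[0,0,0]]]'
```

```text
time_s: 33.85
position: [0.6661, 0.0612, 0.1521]
tool_rot: [[-0.997, -0.079, 0.002], [-0.079, 0.997, -0.0], [-0.002, -0.0, -1.0]]
ft_force: [-5.2, -0.2, 12.5]
grip_width: 0.0001
gripper_force: 6.4
time_s: 34.85
position: [0.6661, 0.0612, 0.1521]
tool_rot: [[-0.997, -0.079, 0.002], [-0.079, 0.997, -0.0], [-0.002, -0.0, -1.0]]
ft_force: [-4.3, 0.0, 13.8]
grip_width: -0.0
gripper_force: 6.4
[0.1726 0.1772 0.179 ]
time_s: 35.4
position: [0.6661, 0.0612, 0.1521]
tool_rot: [[-0.997, -0.079, 0.002], [-0.079, 0.997, -0.0], [-0.002, -0.0, -1.0]]
ft_force: [-4.7, 0.0, 12.8]
grip_width: 0.0001
gripper_force: 6.4
```

Hard contact at about 38 mm of travel, so the white strip is 32 mm, tall, and goes to the red board. I let the slide spring back and regrasp.

```bash
python3 -m handwheel '[[[0,0,-0.02],[0,0,0]],[[0,0,-0.05],[0,0,0]],[[0,0,-0.09],[0,0,0]],[[0,0,-0.13],[0,0,0]],[[0,0,-0.17],[0,0,0]],[[0.05,0,-0.185],[0,0,0]],[[0.12,0,-0.185],[0,0,0]],[[0.2,0,-0.185],[0,0,0]],[[0.228,0,-0.185],[0,0,0]],[[0.228,0,-0.185],[0,0,0]]]'
python3 -m handwheel '[[[0,0,0],[0,0,0]],[[0,0,0],[0,0,0]]]' 0.85
python3 - <<'E'
from h import *
for n in('wrist','side'):
  v=V(n);W=v.W;m=(W[...,0]>.45)&(W[...,0]<.65)&(W[...,1]>-.03)&(W[...,1]<.16)&(v.d>0)
  show(n,v.blobs(m&(W[...,2]>.07)&(W[...,2]<.09),50))
  show('pad',v.blobs(v.mask(172,6,150,40)&(W[...,2]>.12)&(W[...,2]<.24),20))
  m=(W[...,0]>.38)&(W[...,0]<.6)&(W[...,1]>.25)&(W[...,1]<.45)&(v.d>0)
  show('blk',v.blobs(m&(W[...,2]>.014)&(W[...,2]<.05),100))
plan(gp(-52,0,.1),gp(-52,0,.032))
t=V('top');show('red',t.blobs(t.mask(172,6,170,60)&(t.W[...,2]<.05),500,z=.004))
show('green',t.blobs(t.mask(45,80,120,60)&(t.W[...,2]<.02),800,z=.004))
E
```

```text
time_s: 36.4
position: [0.551, 0.0523, 0.2435]
tool_rot: [[-0.997, -0.078, 0.0], [-0.078, 0.997, 0.0], [-0.0, -0.0, -1.0]]
ft_force: [0.3, 0.2, -0.2]
grip_width: 0.0003
gripper_force: 0.0
time_s: 36.6
position: [0.5532, 0.0521, 0.2425]
tool_rot: [[-0.997, -0.079, -0.0], [-0.079, 0.997, 0.0], [0.0, 0.0, -1.0]]
ft_force: [0.1, -1.0, 0.3]
grip_width: 0.0282
gripper_force: 0.0
wrist [324. 185.] 4489 z0.081 c(573.2 54.9) 140x40 ang4.5
blk [621.  44.] 584 z0.023 c(388.1 383.8) 43x19 ang-85.5
blk [573. 136.] 4248 z0.023 c(499.5 358.0) 140x47 ang-1.0
side [310. 238.] 761 z0.083 c(571.5 61.1) 140x57 ang4.8
pad [269. 191.] 88 z0.216 c(664.4 65.9) 38x28 ang-73.3
blk [320. 365.] 1679 z0.025 c(498.1 363.4) 140x47 ang-0.8
blk [379. 387.] 193 z0.025 c(387.9 390.2) 43x16 ang-89.2
-> (np.float64(0.5517), np.float64(0.0521), 0.1, 4.5) [[0.0025,0.0000,0.2848],[0.0000,-0.0001,0.0001]]
-> (np.float64(0.5517), np.float64(0.0521), 0.032, 4.5) [[0.0025,-0.0000,0.4208],[0.0000,-0.0001,0.0001]]
red [444. 205.] 2637 z0.002 c(536.4 -393.6) 171x133 ang1.6
green [397. 198.] 2629 z0.002 c(551.8 -253.3) 174x133 ang0.1
```

```bash
python3 -m handwheel '[[[0.002,0,0.08],[0,0,0]],[[0.002,0,0.16],[0,0,0]],[[0.002,0,0.24],[0,0,0]],[[0.002,0,0.31],[0,0,0]],[[0.002,0,0.37],[0,0,0]],[[0.002,0,0.41],[0,0,0]],[[0.002,0,0.42],[0,0,0]],[[0.002,0,0.42],[0,0,0]],[[0.002,0,0.42],[0,0,0]]]' 0.85
python3 -m handwheel '[[[0,0,0],[0,0,0]],[[0,0,0],[0,0,0]],[[0,0,0],[0,0,0]],[[0,0,0],[0,0,0]],[[0,0,0],[0,0,0]],[[0,0,0],[0,0,0]],[[0,0,0],[0,0,0]]]' 0.35 50
python3 -m handwheel '[[[0,0,-0.02],[0,0,0]],[[0,0,-0.03],[0,0,0]],[[0.03,0,-0.03],[0,0,0]],[[0.07,0,-0.03],[0,0,0]],[[0.1,0,-0.04],[0,0,0]],[[0.1,0,-0.08],[0,0,0]],[[0.1,0,-0.12],[0,0,0]],[[0.1,0,-0.14],[0,0,0]],[[0.1,0,-0.14],[0,0,0]]]'
python3 - <<'E'
from h import *
plan((.515,-.3936,.09,1.5),(.515,-.3936,-.0145,1.5))
plan((.515,-.3936,-.0145,1.5),frm=(.515,-.3936,.09,1.5))
E
```

```text
time_s: 37.65
position: [0.5521, 0.0521, 0.034]
tool_rot: [[-0.997, -0.079, 0.002], [-0.079, 0.997, -0.0], [-0.002, -0.0, -1.0]]
ft_force: [-0.2, -0.0, 0.7]
grip_width: 0.0725
gripper_force: 0.0
time_s: 38.35
position: [0.5518, 0.0521, 0.0339]
tool_rot: [[-0.997, -0.079, 0.002], [-0.079, 0.997, -0.0], [-0.002, -0.0, -1.0]]
ft_force: [-1.4, -0.2, 6.4]
grip_width: 0.0391
gripper_force: 52.0
time_s: 39.25
position: [0.5021, 0.0481, 0.1042]
tool_rot: [[-0.997, -0.079, 0.003], [-0.079, 0.997, -0.0], [-0.003, -0.001, -1.0]]
ft_force: [1.3, 0.5, -1.6]
grip_width: 0.0391
gripper_force: 51.1
-> (0.515, -0.3936, 0.09, 1.5) [[0.0439,-0.8828,0.0288],[-0.0002,0.0009,0.0168]]
-> (0.515, -0.3936, -0.0145, 1.5) [[0.0445,-0.8826,0.2378],[-0.0002,0.0009,0.0168]]
-> (0.515, -0.3936, -0.0145, 1.5) [[0.0000,0.0000,0.2090],[0.0000,0.0000,0.0000]]
```

```bash
python3 -m handwheel '[[[0.005,-0.06,0],[0,0,0]],[[0.01,-0.15,0],[0,0,0.01]],[[0.015,-0.25,0],[0,0,0.0168]],[[0.02,-0.35,0],[0,0,0.0168]],[[0.025,-0.45,0],[0,0,0.0168]],[[0.03,-0.55,0],[0,0,0.0168]],[[0.035,-0.65,0],[0,0,0.0168]],[[0.04,-0.75,0],[0,0,0.0168]],[[0.044,-0.84,0],[0,0,0.0168]],[[0.044,-0.883,0],[0,0,0.0168]]]'
python3 -m handwheel '[[[0,0,0],[0,0,0]],[[0,0,0],[0,0,0]],[[0,0,0],[0,0,0]]]'
python3 - <<'E'
from h import *
plan((.515,-.3936,-.0115,1.5))
v=V('wrist');W=v.W;show('red',v.blobs(v.mask(172,6,150,50)&(W[...,2]<.03),500,z=.004))
E
```

```text
time_s: 40.25
position: [0.5132, -0.3973, 0.1011]
tool_rot: [[-1.0, -0.023, -0.001], [-0.023, 1.0, 0.001], [0.001, 0.001, -1.0]]
ft_force: [0.2, 0.1, -1.0]
grip_width: 0.0391
gripper_force: 51.1
time_s: 40.55
position: [0.5142, -0.3923, 0.1024]
tool_rot: [[-1.0, -0.027, -0.001], [-0.027, 1.0, 0.001], [0.001, 0.001, -1.0]]
ft_force: [0.2, 0.6, -0.1]
grip_width: 0.0393
gripper_force: 51.1
-> (0.515, -0.3936, -0.0115, 1.5) [[-0.0016,-0.0029,0.2278],[0.0004,-0.0003,0.0003]]
red [317. 156.] 10709 z0.003 c(510.9 -394.7) 137x123 ang-87.9
```

```bash
python3 -m handwheel '[[[-0.0015,-0.003,0.06],[0,0,0]],[[-0.0015,-0.003,0.12],[0,0,0]],[[-0.0015,-0.003,0.17],[0,0,0]],[[-0.0015,-0.003,0.205],[0,0,0]],[[-0.0015,-0.003,0.22],[0,0,0]],[[-0.0015,-0.003,0.227],[0,0,0]],[[-0.0015,-0.003,0.227],[0,0,0]],[[-0.0015,-0.003,0.227],[0,0,0]]]'
python3 -m handwheel '[[[0,0,0],[0,0,0]],[[0,0,0],[0,0,0]],[[0,0,0],[0,0,0]],[[0,0,0],[0,0,0]],[[0,0,0],[0,0,0]]]' 0.85
python3 -m handwheel '[[[0,0,-0.05],[0,0,0]],[[0,0,-0.13],[0,0,0]],[[0,0,-0.23],[0,0,0]],[[0,0.1,-0.33],[0,0,0]],[[0,0.2,-0.42],[0,0,0]],[[0,0.3,-0.5],[0,0,0]],[[0,0.4,-0.54],[0,0,0]],[[0,0.5,-0.54],[0,0,0]],[[0,0.6,-0.54],[0,0,0]],[[0,0.7,-0.54],[0,0,0]]]'
python3 -m handwheel '[[[0,0.1,0],[0,0,0]],[[0,0.2,0],[0,0,0]],[[0,0.3,0],[0,0,0]],[[0,0.4,0],[0,0,0]],[[0,0.5,0],[0,0,0]],[[0,0.6,0],[0,0,0]],[[0,0.7,0],[0,0,0]],[[0,0.72,0],[0,0,0]],[[0,0.72,0],[0,0,0]],[[0,0.72,0],[0,0,0]]]'
python3 - <<'E'
from h import *
for n in('top','side'):
  v=V(n);W=v.W;m=(W[...,0]>.4)&(W[...,0]<.7)&(W[...,1]>-.5)&(W[...,1]<-.29)&(v.d>0)
  show(n,v.blobs(m&(W[...,2]>.02)&(W[...,2]<.06),50))
for n in('wrist','side','top'):
  v=V(n);W=v.W
  m=(W[...,0]>.38)&(W[...,0]<.65)&(W[...,1]>.25)&(W[...,1]<.46)&(v.d>0)
  show(n+' blk',v.blobs(m&(W[...,2]>.014)&(W[...,2]<.05),100))
print(observe()['position'])
E
```

```text
time_s: 41.4
position: [0.5155, -0.3954, -0.0095]
tool_rot: [[-1.0, -0.026, 0.001], [-0.026, 1.0, -0.001], [-0.001, -0.001, -1.0]]
ft_force: [-0.6, -0.5, -0.6]
grip_width: 0.0391
gripper_force: 51.1
time_s: 41.9
position: [0.5151, -0.3952, -0.0105]
tool_rot: [[-1.0, -0.026, 0.0], [-0.026, 1.0, -0.0], [-0.0, -0.0, -1.0]]
ft_force: [0.3, -0.6, -0.1]
grip_width: 0.0725
gripper_force: 0.0
time_s: 42.9
position: [0.507, -0.0928, 0.2569]
tool_rot: [[-1.0, -0.026, 0.002], [-0.026, 1.0, -0.001], [-0.002, -0.001, -1.0]]
ft_force: [1.1, -0.3, -0.4]
grip_width: 0.0725
gripper_force: 0.0
time_s: 43.9
position: [0.498, 0.2643, 0.2559]
tool_rot: [[-1.0, -0.025, -0.0], [-0.025, 1.0, -0.001], [0.0, -0.001, -1.0]]
ft_force: [0.3, -0.1, -0.0]
grip_width: 0.0728
gripper_force: 0.0
top [447. 205.] 731 z0.034 c(535.7 -391.6) 139x43 ang1.0
side [351. 173.] 211 z0.037 c(505.7 -380.6) 78x76 ang1.1
wrist blk [427.  73.] 489 z0.023 c(387.0 388.5) 42x18 ang-83.2
wrist blk [397. 160.] 3343 z0.023 c(499.5 360.8) 140x42 ang-0.8
wrist blk [384. 256.] 628 z0.023 c(636.9 353.8) 44x40 ang28.8
side blk [272. 308.] 120 z0.033 c(624.5 252.6) 36x29 ang-75.1
side blk [251. 353.] 399 z0.025 c(637.8 358.0) 48x44 ang-61.4
side blk [320. 365.] 1673 z0.025 c(498.1 363.7) 140x47 ang-0.6
side blk [378. 387.] 192 z0.025 c(387.9 390.2) 43x16 ang-89.2
top blk [190. 164.] 172 z0.022 c(638.1 353.4) 45x40 ang31.7
[0.49818985 0.26421098 0.25614633]
```

White rests at the middle of the red board, (536,-392). The candidates for the black strip are turquoise at wrist (384,256), purple at (427,73) and black at (397,160). I confirm with a crop.

```bash
python3 - <<'E'
from h import *
v=V('wrist');cv2.imwrite('pics/blk.png',cv2.resize(v.im[40:300,340:480],None,fx=2,fy=2)[:,:,::-1])
print(v.im[150:170,392:396].reshape(-1,3).mean(0))
plan((.4768,.3608,.08,-.8),(.4768,.3608,-.0215,-.8))
E
```

```text
[54.0875 49.85   48.75  ]
-> (0.4768, 0.3608, 0.08, -0.8) [[0.0380,0.1938,0.3522],[-0.0000,0.0001,0.0123]]
-> (0.4768, 0.3608, -0.0215, -0.8) [[0.0380,0.1938,0.5552],[-0.0000,0.0001,0.0123]]
```

View pics/blk.png

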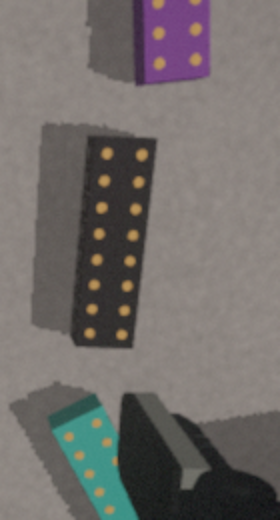

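The crop shows the black strip in the middle at (112,240), clearly distinct from the purple one above and the turquoise one below. I grasp it.

```bash
python3 -m handwheel '[[[0.038,0.08,0.05],[0,0,0.0123]],[[0.038,0.16,0.13],[0,0,0.0123]],[[0.038,0.194,0.22],[0,0,0.0123]],[[0.038,0.194,0.31],[0,0,0.0123]],[[0.038,0.194,0.4],[0,0,0.0123]],[[0.038,0.194,0.47],[0,0,0.0123]],[[0.038,0.194,0.52],[0,0,0.0123]],[[0.038,0.194,0.548],[0,0,0.0123]],[[0.038,0.194,0.556],[0,0,0.0123]],[[0.038,0.194,0.556],[0,0,0.0123]]]' 0.95
python3 -m handwheel '[[[0,0,0],[0,0,0]],[[0,0,0],[0,0,0]],[[0,0,0],[0,0,0]],[[0,0,0],[0,0,0]],[[0,0,0],[0,0,0]],[[0,0,0],[0,0,0]],[[0,0,0],[0,0,0]]]' 0.35 50
python3 -m handwheel '[[[0,0,-0.03],[0,0,0]],[[0,0,-0.07],[0,0,0]],[[0,0,-0.12],[0,0,0]],[[0,0,-0.18],[0,0,0]],[[0,0,-0.2],[0,0,0]],[[0,0,-0.2],[0,0,0]],[[0,0,-0.2],[0,0,0]]]'
python3 - <<'E'
from h import *
v=V('side');W=v.W
m=(W[...,0]>.38)&(W[...,0]<.65)&(W[...,1]>.25)&(W[...,1]<.46)&(v.d>0)
show('blk',v.blobs(m&(W[...,2]>.09)&(W[...,2]<.13),60))
v=V('wrist');W=v.W
m=(W[...,0]>.38)&(W[...,0]<.65)&(W[...,1]>.33)&(W[...,1]<.39)&(v.d>0)
show('blk',v.blobs(m&(W[...,2]>.09)&(W[...,2]<.14),60))
z=observe()['position'][2]-.1
a=gp(-97,0,z+.1)
plan(a);plan(gp(-97,0,z+.066),gp(-52,0,z+.066),gp(-52,0,z+.051),frm=a)
E
```

```text
time_s: 45.2
position: [0.4768, 0.3618, -0.0216]
tool_rot: [[-1.0, 0.013, 0.001], [0.013, 1.0, 0.0], [-0.001, 0.0, -1.0]]
ft_force: [0.0, 0.5, 0.9]
grip_width: 0.0808
gripper_force: 0.0
time_s: 45.9
position: [0.4769, 0.3621, -0.0209]
tool_rot: [[-1.0, 0.013, 0.002], [0.013, 1.0, 0.001], [-0.002, 0.001, -1.0]]
ft_force: [-1.2, -0.7, 5.4]
grip_width: 0.0387
gripper_force: 51.9
time_s: 46.6
position: [0.4758, 0.3615, 0.0767]
tool_rot: [[-1.0, 0.013, -0.002], [0.013, 1.0, -0.001], [0.002, -0.001, -1.0]]
ft_force: [0.1, 0.6, -2.0]
grip_width: 0.0387
gripper_force: 51.1
blk [318. 335.] 1757 z0.122 c(497.2 369.5) 140x59 ang-0.8
blk [323. 242.] 19028 z0.121 c(468.7 359.7) 87x66 ang-0.7
-> (np.float64(0.5068), np.float64(0.0486), np.float64(0.07635534411228462), 4.5) [[-0.0702,-0.6248,0.0006],[-0.0004,-0.0008,-0.0290]]
-> (np.float64(0.5068), np.float64(0.0486), np.float64(0.042355344112284615), 4.5) [[0.0000,0.0000,0.0680],[0.0000,0.0000,0.0000]]
-> (np.float64(0.5517), np.float64(0.0521), np.float64(0.042355344112284615), 4.5) [[-0.0901,-0.0001,0.0680],[0.0000,0.0000,0.0000]]
-> (np.float64(0.5517), np.float64(0.0521), np.float64(0.02735534411228461), 4.5) [[-0.0901,-0.0001,0.0980],[0.0000,0.0000,0.0000]]
```

```bash
python3 -m handwheel '[[[-0.005,-0.05,0],[0,0,0]],[[-0.01,-0.12,0],[0,0,0]],[[-0.02,-0.2,0],[0,0,0]],[[-0.03,-0.29,0],[0,0,-0.01]],[[-0.04,-0.38,0],[0,0,-0.02]],[[-0.05,-0.47,0],[0,0,-0.029]],[[-0.06,-0.55,0],[0,0,-0.029]],[[-0.07,-0.6,0],[0,0,-0.029]],[[-0.07,-0.625,0],[0,0,-0.029]],[[-0.07,-0.625,0],[0,0,-0.029]]]'
python3 -m handwheel '[[[0,0,0.02],[0,0,0]],[[0,0,0.045],[0,0,0]],[[0,0,0.062],[0,0,0]],[[-0.02,0,0.062],[0,0,0]],[[-0.045,0,0.062],[0,0,0]],[[-0.07,0,0.062],[0,0,0]],[[-0.09,0,0.062],[0,0,0]],[[-0.09,0,0.062],[0,0,0]],[[-0.09,0,0.062],[0,0,0]]]'
python3 - <<'E'
from h import *
plan(gp(-52,0,.0298))
E
```

```text
time_s: 47.7
position: [0.5071, 0.048, 0.0772]
tool_rot: [[-0.997, -0.076, -0.001], [-0.076, 0.997, 0.0], [0.001, 0.0, -1.0]]
ft_force: [0.4, 0.1, -0.6]
grip_width: 0.0389
gripper_force: 51.0
time_s: 48.6
position: [0.5521, 0.0527, 0.0468]
tool_rot: [[-0.997, -0.079, -0.0], [-0.079, 0.997, 0.0], [0.0, 0.0, -1.0]]
ft_force: [0.4, -0.2, -0.3]
grip_width: 0.0386
gripper_force: 51.0
-> (np.float64(0.5517), np.float64(0.0521), 0.0298, 4.5) [[0.0009,-0.0011,0.0341],[0.0000,-0.0001,0.0001]]
```

```bash
python3 -m handwheel '[[[0.001,-0.001,0.012],[0,0,0]],[[0.001,-0.001,0.022],[0,0,0]],[[0.001,-0.001,0.031],[0,0,0]],[[0.001,-0.001,0.034],[0,0,0]],[[0.001,-0.001,0.034],[0,0,0]],[[0.001,-0.001,0.034],[0,0,0]]]'
python3 -m handwheel '[[[0,0,0],[0,0,0]],[[0,0,0],[0,0,0]],[[0,0,0],[0,0,0]],[[0,0,0],[0,0,0]],[[0,0,0],[0,0,0]]]' 0.8
python3 -m handwheel '[[[0,0,-0.05],[0,0,0]],[[0,0,-0.12],[0,0,0]],[[0,0,-0.22],[0,0,0]],[[0,0,-0.32],[0,0,0]],[[0,0,-0.41],[0,0,0]],[[0,0,-0.43],[0,0,0]],[[0,0,-0.43],[0,0,0]]]'
python3 - <<'E'
from h import *
for n in('wrist','side'):
  v=V(n);W=v.W;m=(W[...,0]>.45)&(W[...,0]<.66)&(W[...,1]>-.03)&(W[...,1]<.13)&(v.d>0)
  show(n,v.blobs(m&(W[...,2]>.063)&(W[...,2]<.09),50))
print(gp(-30,0,0));plan(gp(62,0,.22))
E
```

```text
time_s: 49.2
position: [0.5519, 0.0518, 0.03]
tool_rot: [[-0.997, -0.078, 0.0], [-0.078, 0.997, -0.0], [-0.0, -0.0, -1.0]]
ft_force: [-0.1, -0.4, -1.4]
grip_width: 0.0391
gripper_force: 51.1
time_s: 49.7
position: [0.5518, 0.0519, 0.03]
tool_rot: [[-0.997, -0.078, 0.0], [-0.078, 0.997, -0.0], [-0.0, -0.0, -1.0]]
ft_force: [0.6, -0.4, 0.2]
grip_width: 0.0684
gripper_force: 0.0
time_s: 50.4
position: [0.5522, 0.0519, 0.2463]
tool_rot: [[-0.997, -0.078, 0.003], [-0.078, 0.997, -0.0], [-0.003, -0.001, -1.0]]
ft_force: [-0.2, -0.2, -0.7]
grip_width: 0.0682
gripper_force: 0.0
wrist [324. 184.] 4165 z0.073 c(574.0 54.1) 139x40 ang4.0
side [310. 240.] 734 z0.075 c(572.4 60.5) 140x57 ang3.9
(np.float64(0.5736), np.float64(0.0538), 0, 4.5)
-> (np.float64(0.6653), np.float64(0.0611), 0.22, 4.5) [[-0.2290,0.0004,0.0460],[0.0002,-0.0009,-0.0001]]
```

Black is in place, with its top at z 0.073 (24 mm). I press the pad; contact should come at a reported TCP of about 0.144.

```bash
python3 -m handwheel '[[[-0.06,0,0],[0,0,0]],[[-0.13,0,0],[0,0,0]],[[-0.2,0,0],[0,0,0]],[[-0.229,0,0],[0,0,0]],[[-0.229,0,0.02],[0,0,0]],[[-0.229,0,0.046],[0,0,0]],[[-0.229,0,0.046],[0,0,0]],[[-0.229,0,0.046],[0,0,0]]]' 0
python3 -m handwheel '[[[0,0,0.03],[0,0,0]],[[0,0,0.055],[0,0,0]],[[0,0,0.07],[0,0,0]],[[0,0,0.082],[0,0,0]],[[0,0,0.094],[0,0,0]],[[0,0,0.106],[0,0,0]],[[0,0,0.118],[0,0,0]],[[0,0,0.13],[0,0,0]],[[0,0,0.138],[0,0,0]],[[0,0,0.14],[0,0,0]]]'
python3 -m handwheel '[[[0,0,0.003],[0,0,0]],[[0,0,0.005],[0,0,0]],[[0,0,0.005],[0,0,0]]]'
```

```text
time_s: 51.3
position: [0.6651, 0.0608, 0.2212]
tool_rot: [[-0.997, -0.078, -0.002], [-0.078, 0.997, 0.0], [0.002, 0.0, -1.0]]
ft_force: [0.3, -0.3, 1.1]
grip_width: -0.0001
gripper_force: 0.0
time_s: 52.3
position: [0.666, 0.0608, 0.1516]
tool_rot: [[-0.997, -0.078, -0.0], [-0.078, 0.997, -0.0], [0.0, -0.0, -1.0]]
ft_force: [-2.8, -0.2, 5.2]
grip_width: -0.0
gripper_force: 2.3
time_s: 52.6
position: [0.666, 0.0608, 0.1495]
tool_rot: [[-0.997, -0.078, 0.0], [-0.078, 0.997, -0.0], [-0.0, -0.0, -1.0]]
ft_force: [-3.5, 0.7, 4.9]
grip_width: -0.0003
gripper_force: 2.3
```

```bash
python3 -m handwheel '[[[0,0,0.004],[0,0,0]],[[0,0,0.008],[0,0,0]],[[0,0,0.01],[0,0,0]],[[0,0,0.01],[0,0,0]]]'
python3 -m handwheel '[[[0,0,0.002],[0,0,0]],[[0,0,0.003],[0,0,0]],[[0,0,0.003],[0,0,0]]]'
```

```text
time_s: 53.0
position: [0.666, 0.0608, 0.1444]
tool_rot: [[-0.997, -0.078, 0.0], [-0.078, 0.997, -0.0], [-0.0, -0.0, -1.0]]
ft_force: [-2.9, 0.0, 4.7]
grip_width: -0.0001
gripper_force: 2.6
time_s: 53.3
position: [0.6661, 0.0608, 0.1441]
tool_rot: [[-0.997, -0.078, 0.001], [-0.078, 0.997, -0.0], [-0.001, -0.0, -1.0]]
ft_force: [-4.3, -0.4, 9.8]
grip_width: -0.0002
gripper_force: 5.2
```

Contact at about 46 mm of travel (24 mm, low). I hold 1.5 s, release and return.

```bash
python3 -m handwheel '[[[0,0,0.001],[0,0,0]],[[0,0,0.001],[0,0,0]],[[0,0,0.001],[0,0,0]],[[0,0,0.001],[0,0,0]],[[0,0,0.001],[0,0,0]],[[0,0,0.001],[0,0,0]],[[0,0,0.001],[0,0,0]],[[0,0,0.001],[0,0,0]],[[0,0,0.001],[0,0,0]],[[0,0,0.001],[0,0,0]]]'
python3 -m handwheel '[[[0,0,0],[0,0,0]],[[0,0,0],[0,0,0]],[[0,0,0],[0,0,0]],[[0,0,0],[0,0,0]],[[0,0,0],[0,0,0]],[[0,0,0],[0,0,0]]]'
python3 -m handwheel '[[[0,0,-0.02],[0,0,0]],[[0,0,-0.05],[0,0,0]],[[0,0,-0.09],[0,0,0]],[[0,0,-0.13],[0,0,0]],[[0,0,-0.18],[0,0,0]],[[0.05,0,-0.2],[0,0,0]],[[0.12,0,-0.2],[0,0,0]],[[0.2,0,-0.2],[0,0,0]],[[0.228,0,-0.2],[0,0,0]],[[0.228,0,-0.2],[0,0,0]]]'
python3 -m handwheel '[[[0,0,0],[0,0,0]],[[0,0,0],[0,0,0]],[[0,0,0],[0,0,0]]]' 0.85
python3 - <<'E'
from h import *
for n in('wrist','side'):
  v=V(n);W=v.W;m=(W[...,0]>.45)&(W[...,0]<.66)&(W[...,1]>-.03)&(W[...,1]<.13)&(v.d>0)
  show(n,v.blobs(m&(W[...,2]>.063)&(W[...,2]<.09),50))
  show('pad',v.blobs(v.mask(172,6,150,40)&(W[...,2]>.12)&(W[...,2]<.24),20))
plan(gp(-52,0,.03))
E
```

```text
time_s: 54.3
position: [0.6661, 0.0608, 0.1441]
tool_rot: [[-0.997, -0.078, 0.002], [-0.078, 0.997, -0.0], [-0.002, -0.0, -1.0]]
ft_force: [-5.9, -0.1, 11.6]
grip_width: -0.0001
gripper_force: 6.3
time_s: 54.9
position: [0.6661, 0.0608, 0.1441]
tool_rot: [[-0.997, -0.078, 0.002], [-0.078, 0.997, -0.0], [-0.002, -0.0, -1.0]]
ft_force: [-6.5, 0.5, 11.9]
grip_width: 0.0002
gripper_force: 6.3
time_s: 55.9
position: [0.5512, 0.052, 0.2431]
tool_rot: [[-0.997, -0.078, 0.001], [-0.078, 0.997, -0.0], [-0.001, -0.0, -1.0]]
ft_force: [-0.7, -0.1, 0.7]
grip_width: 0.0
gripper_force: 0.0
time_s: 56.2
position: [0.5531, 0.0519, 0.2419]
tool_rot: [[-0.997, -0.078, -0.0], [-0.078, 0.997, 0.0], [0.0, 0.0, -1.0]]
ft_force: [0.2, 0.4, 0.4]
grip_width: 0.0432
gripper_force: 0.0
wrist [323. 185.] 4278 z0.073 c(574.3 54.2) 140x40 ang4.1
side [310. 240.] 739 z0.075 c(572.4 60.2) 140x56 ang4.1
pad [269. 191.] 89 z0.216 c(664.4 66.0) 38x28 ang-73.3
-> (np.float64(0.5517), np.float64(0.0521), 0.03, 4.5) [[0.0020,0.0005,0.4240],[0.0000,-0.0001,-0.0000]]
```

```bash
python3 -m handwheel '[[[0.002,0,0.08],[0,0,0]],[[0.002,0,0.16],[0,0,0]],[[0.002,0,0.24],[0,0,0]],[[0.002,0,0.31],[0,0,0]],[[0.002,0,0.37],[0,0,0]],[[0.002,0,0.41],[0,0,0]],[[0.002,0,0.424],[0,0,0]],[[0.002,0,0.424],[0,0,0]],[[0.002,0,0.424],[0,0,0]]]' 0.85
python3 -m handwheel '[[[0,0,0],[0,0,0]],[[0,0,0],[0,0,0]],[[0,0,0],[0,0,0]],[[0,0,0],[0,0,0]],[[0,0,0],[0,0,0]],[[0,0,0],[0,0,0]],[[0,0,0],[0,0,0]]]' 0.35 50
python3 -m handwheel '[[[0,0,-0.02],[0,0,0]],[[0,0,-0.03],[0,0,0]],[[0.03,0,-0.03],[0,0,0]],[[0.07,0,-0.03],[0,0,0]],[[0.1,0,-0.04],[0,0,0]],[[0.1,0,-0.08],[0,0,0]],[[0.1,0,-0.12],[0,0,0]],[[0.1,0,-0.14],[0,0,0]],[[0.1,0,-0.14],[0,0,0]]]'
python3 - <<'E'
from h import *
plan((.5298,-.2534,.1,.7))
E
```

```text
time_s: 57.2
position: [0.5521, 0.0517, 0.0314]
tool_rot: [[-0.997, -0.078, 0.002], [-0.078, 0.997, -0.0], [-0.002, -0.0, -1.0]]
ft_force: [0.9, 0.1, -0.6]
grip_width: 0.0727
gripper_force: 0.0
time_s: 57.9
position: [0.5519, 0.0518, 0.0315]
tool_rot: [[-0.997, -0.078, 0.002], [-0.078, 0.997, -0.0], [-0.002, -0.0, -1.0]]
ft_force: [-1.1, 0.3, 6.6]
grip_width: 0.0386
gripper_force: 51.7
time_s: 58.8
position: [0.5021, 0.0479, 0.1017]
tool_rot: [[-0.997, -0.078, 0.003], [-0.078, 0.997, -0.0], [-0.003, -0.001, -1.0]]
ft_force: [0.2, -0.6, -1.6]
grip_width: 0.0393
gripper_force: 50.9
-> (0.5298, -0.2534, 0.1, 0.7) [[-0.0079,-0.6050,0.0038],[-0.0002,0.0009,0.0211]]
```

```bash
python3 -m handwheel '[[[0,-0.06,0],[0,0,0]],[[0,-0.14,0],[0,0,0.01]],[[-0.002,-0.23,0],[0,0,0.021]],[[-0.003,-0.32,0],[0,0,0.021]],[[-0.005,-0.41,0],[0,0,0.021]],[[-0.007,-0.5,0],[0,0,0.021]],[[-0.008,-0.57,0],[0,0,0.021]],[[-0.008,-0.605,0],[0,0,0.021]],[[-0.008,-0.605,0],[0,0,0.021]],[[-0.008,-0.605,0],[0,0,0.021]]]'
python3 - <<'E'
from h import *
plan((.5298,-.2534,-.0140,.7))
E
```

```text
time_s: 59.8
position: [0.5288, -0.2522, 0.0997]
tool_rot: [[-1.0, -0.013, -0.001], [-0.013, 1.0, 0.001], [0.001, 0.001, -1.0]]
ft_force: [-0.3, -0.7, -0.6]
grip_width: 0.0387
gripper_force: 50.8
-> (0.5298, -0.2534, -0.014, 0.7) [[-0.0022,-0.0027,0.2275],[0.0004,-0.0004,0.0002]]
```

```bash
python3 -m handwheel '[[[-0.002,-0.003,0.06],[0,0,0]],[[-0.002,-0.003,0.12],[0,0,0]],[[-0.002,-0.003,0.17],[0,0,0]],[[-0.002,-0.003,0.205],[0,0,0]],[[-0.002,-0.003,0.22],[0,0,0]],[[-0.002,-0.003,0.227],[0,0,0]],[[-0.002,-0.003,0.227],[0,0,0]],[[-0.002,-0.003,0.227],[0,0,0]]]'
python3 -m handwheel '[[[0,0,0],[0,0,0]],[[0,0,0],[0,0,0]],[[0,0,0],[0,0,0]],[[0,0,0],[0,0,0]],[[0,0,0],[0,0,0]]]' 0.85
python3 -m handwheel '[[[0,0,-0.05],[0,0,0]],[[0,0,-0.13],[0,0,0]],[[0,0,-0.23],[0,0,0]],[[0,0,-0.33],[0,0,0]],[[0.06,0,-0.42],[0,0,0]],[[0.14,0.05,-0.5],[0,0,0]],[[0.22,0.15,-0.54],[0,0,0]],[[0.28,0.24,-0.54],[0,0,0]],[[0.28,0.33,-0.54],[0,0,0]],[[0.28,0.4,-0.54],[0,0,0]]]'
python3 -m handwheel '[[[0,0.1,0],[0,0,0]],[[0,0.2,0],[0,0,0]],[[0,0.3,0],[0,0,0]],[[0,0.4,0],[0,0,0]],[[0,0.5,0],[0,0,0]],[[0,0.5,0],[0,0,0]],[[0,0.5,0],[0,0,0]]]'
python3 - <<'E'
from h import *
t=V('top','end_top.png');W=t.W
m=(W[...,1]<-.15)&(W[...,1]>-.5)&(W[...,0]>.42)&(W[...,0]<.66)
show('strips',t.blobs(m&(W[...,2]>.016)&(W[...,2]<.06),100))
show('green',t.blobs(t.mask(45,80,120,60)&(W[...,2]<.02),100,z=.004));show('red',t.blobs(t.mask(172,6,170,60)&(W[...,2]<.05),100,z=.004))
s=V('side');W=s.W
m=(W[...,1]<-.15)&(W[...,1]>-.5)&(W[...,0]>.42)&(W[...,0]<.66)
show('side strips',s.blobs(m&(W[...,2]>.02)&(W[...,2]<.06),100))
k=(abs(W[...,0]-.645)<.06)&(abs(W[...,1]-.232)<.06)&s.mask(0,25,80,40)&(W[...,2]>.09)
P=W[k];print('brush',np.median(P,0),P.max(0))
b=(W[...,0]>.47)&(W[...,0]<.66)&(W[...,1]>0)&(W[...,1]<.13)
show('on bed',s.blobs(b&(W[...,2]>.056)&(W[...,2]<.1)&s.mask(3,32,150,90),3))
im=np.hstack([cv2.resize(t.im[110:260,210:480],(450,250)),cv2.resize(s.im[160:330,225:400],(257,250))]);cv2.imwrite('pics/end.png',im[:,:,::-1])
E
```

```text
time_s: 60.6
position: [0.5306, -0.2548, -0.0121]
tool_rot: [[-1.0, -0.013, 0.001], [-0.013, 1.0, -0.001], [-0.001, -0.001, -1.0]]
ft_force: [-0.9, -0.5, -0.5]
grip_width: 0.039
gripper_force: 50.9
time_s: 61.1
position: [0.5302, -0.2549, -0.013]
tool_rot: [[-1.0, -0.012, 0.0], [-0.012, 1.0, -0.0], [-0.0, -0.0, -1.0]]
ft_force: [-0.0, 0.5, 0.5]
grip_width: 0.0725
gripper_force: 0.0
time_s: 62.1
position: [0.3873, -0.0641, 0.2573]
tool_rot: [[-1.0, -0.01, 0.001], [-0.01, 1.0, -0.001], [-0.001, -0.001, -1.0]]
ft_force: [1.1, 0.5, -0.5]
grip_width: 0.0726
gripper_force: 0.0
time_s: 62.8
position: [0.3852, 0.1854, 0.2566]
tool_rot: [[-1.0, -0.015, -0.0], [-0.015, 1.0, -0.0], [0.0, -0.0, -1.0]]
ft_force: [0.1, -0.1, -0.7]
grip_width: 0.0726
gripper_force: 0.0
strips [399. 198.] 688 z0.026 c(552.2 -255.4) 139x41 ang1.2
strips [447. 205.] 743 z0.033 c(535.7 -391.8) 139x44 ang1.1
green [396. 199.] 1910 z0.002 c(551.8 -253.3) 174x133 ang0.1
red [443. 205.] 1626 z0.002 c(536.4 -393.6) 171x133 ang1.6
side strips [342. 173.] 369 z0.037 c(535.8 -380.9) 140x74 ang2.6
side strips [333. 193.] 372 z0.029 c(552.1 -247.5) 140x58 ang0.2
brush [0.64513473 0.23805891 0.15046249] [0.65773216 0.24072396 0.19731329]
```

View pics/end.png

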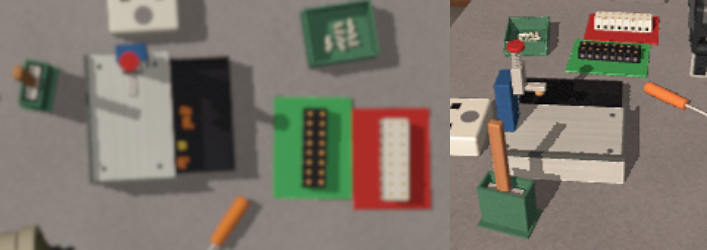

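The final view shows black on green at (315,148), white on red at (395,160), scraps in the tray at (185,140), the bed clear and the brush standing at (38,85). I hand the job in.

```bash
python3 -c "
from rig import *
print(close_job())"
```

```text
the job is handed in; nothing more can be done
None
```

I handed in the job after about 63 s of robot time: all four scraps are in the catch tray, the brush stands in its holder, the white strip (32 mm) is on the red board, and the black strip (24 mm) is on the green board.

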